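# Get the finishing things out from behind

## Task

Get the small turned part and the sanding block out from the back of the plywood caddy: first stand the grey meter and the yellow case that block them upright on the low side stand. Then, while those two wait there, stand the turned part upright in the middle of the round wooden stand and lay the sanding block flat in the middle of the rectangular board, its long side along the board's long side. Finally put the meter and the case back upright in the caddy, each on the place where it stood before, without ever knocking one of the things over.

Things in the scene. Friction and masses are not known exactly. Their poses are not given: they have to be found in the camera images.
- grey_meter: dark grey upright slab (hand-held meter) with a small light display, 30 (own x, thickness) x 50 (own y) x 142 mm tall, 0.2 kg (varies), solid and loose; grip it near the top across its 30 mm thickness. Origin at the centre of its underside, z up. It starts on one of the two front places of the caddy, its thickness along the caddy's x to within about 5 degrees
- yellow_case: slim upright yellow case with a dark panel on it, 29 (own x, thickness) x 40 (own y) x 135 mm tall, 0.14 kg (varies), solid and loose; grip it near the top across its 29 mm thickness. Origin at the centre of its underside, z up. It starts on the other front place of the caddy, its thickness along the caddy's x to within about 5 degrees
- turned_part: small pale turned wooden part, like a little stopper: round, 36 mm across its belly, waist and knob above, 52 mm tall, 0.05 kg, loose; grip it round the belly, 15 to 25 mm above its foot. Origin at the centre of its flat foot, z up. It starts on one of the two rear places of the caddy
- sanding_block: grey rubber sanding block lying flat, 52 (own x) x 68 (own y, long side) x 23 mm high, 0.09 kg, loose; grip it across its 52 mm side. Origin at the centre of its underside, z up. It starts on the other rear place of the caddy, its 52 mm side along the caddy's x to within about 5 degrees
- caddy: fixed low plywood caddy on feet, open at the front (-x), floor 176 (x) x 250 (y) mm, floor top at z = 20 mm; back wall inside at x = 85, side walls inside at y = +-117, up to z = 65 mm (sides 38 near the front). Origin at bench level, +x to the back. Front places (dark outlines 46 x 66 mm) centred at x = -45, y = +-45 mm; rear places at x = 17, y = +-45 mm. Things start within 5 mm of these
- round_stand: round pale wooden disc with two fine rings, fixed, 90 mm across, 10 mm high. Origin at its centre at bench level, top at z = 10 mm
- board: small rectangular plywood board with a dark outline of 62 x 78 mm for the sanding block, fixed, 90 (own x) x 110 (own y, long side) x 8 mm. Origin at its centre at bench level, top at z = 8 mm
- side_stand: low rectangular side stand on short feet, brown wood with a black rubber top, fixed, 200 (own x) x 110 (own y) x 20 mm high: the side area. Origin at its centre at bench level, flat top at z = 20 mm; there is room for the meter and the case at x = +50 and -50 mm
Mind the look-alikes: they are no part of the job. Of the things like the yellow_case, leave any that is purple; of the rest the smaller one is meant.

How it is judged (in metres and radians):
On the way, in this order (a step that is already met when the one before it is completed fails the run):
1. the grey meter and the yellow case both stand upright on the side stand, the turned part and the block still in the caddy (x of grey_meter in the frame of side_stand between -0.095 and 0.095 m and y of grey_meter in the frame of side_stand between -0.052 and 0.052 m and z of grey_meter in the frame of side_stand between 0.015 and 0.025 m and angle between each of grey_meter, yellow_case's own z axis and vertical below 0.1 rad and x of yellow_case in the frame of side_stand between -0.095 and 0.095 m and y of yellow_case in the frame of side_stand between -0.052 and 0.052 m and z of yellow_case in the frame of side_stand between 0.015 and 0.025 m and contact force between each of grey_meter, yellow_case and the fingers below 0.05 N and distance of each of turned_part, sanding_block from where it was at the start of the episode below 0.03 m), for 0.2 s.
2. with the meter and the case still on the side stand, the turned part stands on the round stand and the sanding block lies on the board, both let go (x of grey_meter in the frame of side_stand between -0.095 and 0.095 m and y of grey_meter in the frame of side_stand between -0.052 and 0.052 m and z of grey_meter in the frame of side_stand between 0.015 and 0.025 m and angle between each of grey_meter, yellow_case, turned_part, sanding_block's own z axis and vertical below 0.1 rad and x of yellow_case in the frame of side_stand between -0.095 and 0.095 m and y of yellow_case in the frame of side_stand between -0.052 and 0.052 m and z of yellow_case in the frame of side_stand between 0.015 and 0.025 m and horizontal distance between turned_part and round_stand below 0.013 m and z of turned_part in the frame of round_stand between 0.006 and 0.015 m and horizontal distance between sanding_block and board below 0.015 m and z of sanding_block in the frame of board between 0.004 and 0.013 m and angle between the y axis of sanding_block and the y axis of board, either way round below 0.262 rad and contact force between each of turned_part, sanding_block and the fingers below 0.05 N and linear speed of each of turned_part, sanding_block below 0.03 m/s and angular speed of each of turned_part, sanding_block below 0.5 rad/s), for 0.2 s.
At the end, for the whole second after the job is handed in: Turned part upright within 13 mm of the round stand's middle; sanding block flat within 15 mm of the board's middle, sides along the board's to 15 degrees; meter and case upright, each within 15 mm of where it stood at the start; all released and at rest (horizontal distance between turned_part and round_stand below 0.013 m and z of turned_part in the frame of round_stand between 0.006 and 0.015 m and angle between each of turned_part, sanding_block, grey_meter, yellow_case's own z axis and vertical below 0.1 rad and horizontal distance between sanding_block and board below 0.015 m and z of sanding_block in the frame of board between 0.004 and 0.013 m and angle between the y axis of sanding_block and the y axis of board, either way round below 0.262 rad and contact force between each of turned_part, sanding_block, grey_meter, yellow_case and the fingers below 0.05 N and linear speed of each of turned_part, sanding_block, grey_meter, yellow_case below 0.03 m/s and angular speed of each of turned_part, sanding_block, grey_meter, yellow_case below 0.5 rad/s and distance of each of grey_meter, yellow_case from where it was at the start of the episode below 0.015 m); the robot touches nothing.
It fails at once if the meter, the case, the turned part or the sanding block is knocked over (leans more than about 35 degrees) (angle between any of grey_meter, yellow_case, turned_part, sanding_block's own z axis and vertical above 0.6 rad).
It also fails if it takes over 136 s, if anything falls off the work surface, if the arm or the gripper's body presses on something with over 40 N, if the wrist force passes 120 N, or if a joint passes its speed limit or range.

## Robot

A 6-joint arm with a two-finger parallel gripper is mounted at the origin on a cart in front of the work surface, level with it; the furniture and walls round the work are solid. World frame = base frame: x ahead of the robot, y to its left, z up, the work surface at z = 0. Lengths are in mm, angles in rad, forces in N, time in s.
With the tool pointing down it reaches from about 350 to 975 mm from the base axis. Payload 7.1 kg.
Tool frame: the origin (TCP) lies on the mounting face of the last link; the fingertips stand 182 mm ahead of it and the grasp point (between the pads) lies 163 mm ahead of it (ctrl.tcp_to_tips is the distance from the TCP to the fingertips, in mm); z points along the fingers, y is the direction in which the jaws open and shut (so a half turn about z gives the same grasp; the last joint's range is limited). The gripper opens to 88 mm and grips with 3 to 60 N. Pads are 20 mm wide; open, the fingers measure 115 mm over their backs; the gripper's body (75 mm by 178 mm) begins 61 mm behind the grasp point.
Start: joints at [-1.245, 0.423, 1.63, -0, 1.089, -0.019], TCP at [211.273, -588.192, 404.675] pointing down, gripper open.
Joint ranges: [-3, 3], [-0.9, 2.11], [0.09, 2.58], [-1.31, 4.45], [0.11, 2.69], [-2.54, 2.54]. Speed limits (rad/s): [2.39, 2.39, 3.01, 3.14, 3.14, 3.14].

## Interface

Orientations are given as a rotation vector (axis times angle).
In Python, from workcell import ctrl gives the robot as it stands. The module is installed in compiled form; this text tells all that it offers.
- The arm moves only by the tool send_rows, never from a script. Its argument "commands" is a list of rows, each an object with "translation": the shift along the world's x, y, z normalised to -1 to 1, where 1 is 0.1 m, a list of three; "twist": the turn, a rotation vector about the world's x, y, z normalised to -1 to 1, where 1 is 0.5 rad, a list of three. A call has exactly 10 rows; each row is the pose to reach, as a shift and turn from the pose commanded when the call began; what a row does not reach only later rows make up. A row lasts 1/10 s, in which the tool goes at most 50 mm and 8.59 degrees, less where a joint would pass 70% of its speed; a pose out of reach is approached as far as the arm can. A call with a number of a shift or a turn outside -1 to 1 is refused whole. A call with a gripper value outside its range is refused whole. "grip" is the closure, from -1 (fully open) to 1 (shut), set as the call begins (left out, the last holds). The fingers move at their own pace and stop on an object; the grip force is fixed at half the most. Time passes only in rows, so rows that repeat a pose let the fingers close, or fill a call up. It gives the time, the measured TCP pose, the force and the opening at its end, in the units of the state.
- ctrl.get_obs(): the state, without advancing time (a new reading comes with each control period).
- ctrl.get_image(name): name is "scene" or "top" or "wrist"; returns a dict with "img" (480x640x3 uint8, red, green, blue), "intrinsics" (3x3 intrinsics, pixels), "dist" ([k1, k2, p1, p2, k3] as OpenCV has them; the pictures are not rectified), "cam_to_world" (4x4, takes a point from camera to world coordinates). Camera axes: x right, y down, z forward; pixel columns grow to the right and rows downward; lengths in mm; the calibration is good to about 2 mm. A picture is of the moment at which its call begins. There is no depth.
- ctrl.close_job(): hands the job in, once; it reports no verdict.
The state is a dict: "t": time; "qpos": joint angles; "qvel": joint speeds; "joint_torque": joint torques, N m; "ee_pos": TCP position; "orientation": TCP orientation; "ft_force": force on the tool from outside, world axes, zero at the start; "moment": the same for the moment, N m; "width": finger opening in mm.
Only numpy, scipy, OpenCV 4.12 (cv2) and the standard library are available. Lean on these libraries where they do the work, as an engineer would, in place of code of your own. Each camera call takes 0.05 s, during which the arm holds its last target. There are 200 camera calls.

## Working session

There is one attempt and no reset: what is moved stays moved. The work goes in short steps, Python scripts to look and compute and a tool call to move; the robot and the scene stay as the last step left them, time stands still between calls to the robot, and variables do not carry over. Pictures are saved under pics/ and viewed, about 12 in all and at most 16, crops included, and the job is handed in when it is done.

Besides the shell and the picture viewer there is one more tool, called after ">>>" as a command line: name --argument value ..., lists and objects as JSON in quotes. send_rows: Moves the arm, as the interface text tells. Its arguments: {"type":"object","properties":{"commands":{"type":"array","items":{"type":"object","properties":{"translation":{"type":"array","items":{"type":"number"}},"twist":{"type":"array","items":{"type":"number"}}}}},"grip":{"type":"number"}},"required":["commands"]}

```bash
mkdir -p pics
cat > h.py <<'E'
from workcell import ctrl
import numpy as np, cv2
def shot(n,f):
    d=ctrl.get_image(n); cv2.imwrite(f'pics/{f}.png',d['img'][:,:,::-1]); np.savez(f'pics/{f}.npz',**{k:np.array(v) for k,v in d.items()}); return d
def load(f): return np.load(f'pics/{f}.npz')
def p2w(d,px,z):
    p=cv2.undistortPoints(np.array(px,float).reshape(-1,1,2),d['intrinsics'],np.array(d['dist'],float)).reshape(-1,2)
    T=d['cam_to_world']; r=np.c_[p,np.ones(len(p))]@T[:3,:3].T; o=T[:3,3]
    z=np.broadcast_to(z,len(p)); return o+r*((z-o[2])/r[:,2])[:,None]
def w2p(d,P):
    T=np.linalg.inv(d['cam_to_world']); 
    return cv2.projectPoints(np.array(P,float).reshape(-1,3),cv2.Rodrigues(T[:3,:3])[0],T[:3,3],d['intrinsics'],np.array(d['dist'],float))[0].reshape(-1,2)
E
python3 - <<'E'
from h import *
for n in('top','scene','wrist'):
    d=shot(n,n+'0'); print(n,d['cam_to_world'].round(2).tolist(),d['intrinsics'][0,0])
print(ctrl.get_obs())
E
```

```text
top [[0.0, -0.98, 0.19, 332.55], [-1.0, 0.0, 0.01, 320.75], [-0.01, -0.19, -0.98, 1246.44], [0.0, 0.0, 0.0, 1.0]] 593.9089539886286
scene [[0.87, -0.37, 0.33, 249.13], [-0.49, -0.66, 0.56, -198.91], [0.01, -0.65, -0.76, 756.83], [0.0, 0.0, 0.0, 1.0]] 439.5386980545875
wrist [[0.34, -0.91, -0.23, 273.13], [-0.94, -0.33, -0.08, -565.27], [-0.0, 0.24, -0.97, 384.86], [0.0, 0.0, 0.0, 1.0]] 423.46703393417715
{'t': 0.15, 'qpos': array([-1.24501272e+00,  4.23675095e-01,  1.63049016e+00, -3.43906992e-05,
        1.08861583e+00, -1.89909834e-02]), 'qvel': array([ 0.00014553, -0.00057072, -0.00262046, -0.00061861, -0.00021155,
        0.00020404]), 'joint_torque': array([ 1.08458894e-04, -5.44983959e+01, -2.73919415e+01,  6.43635518e-02,
        2.05736049e-02, -7.09902724e-05]), 'ee_pos': array([ 211.19809069, -588.00893918,  404.08357593]), 'orientation': array([-3.09387139e+00, -5.38716323e-01,  3.32396697e-04]), 'ft_force': array([-0.04299415,  0.93759626, -0.88809974]), 'moment': array([-0.03109158,  0.04947823,  0.0568284 ]), 'width': 87.82741101146418}
```

View pics/top0.png

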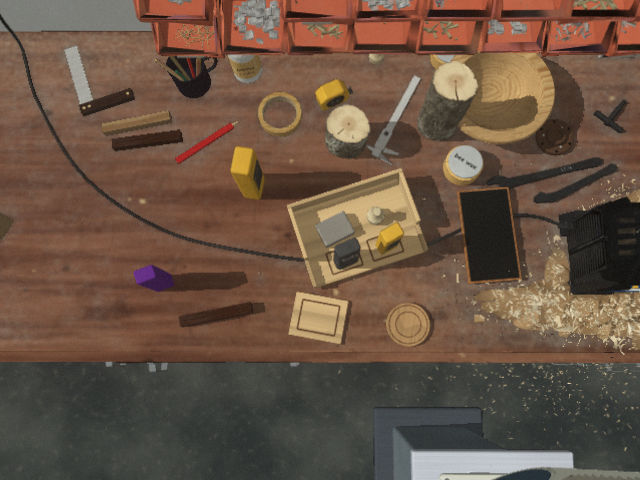

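View pics/scene0.png

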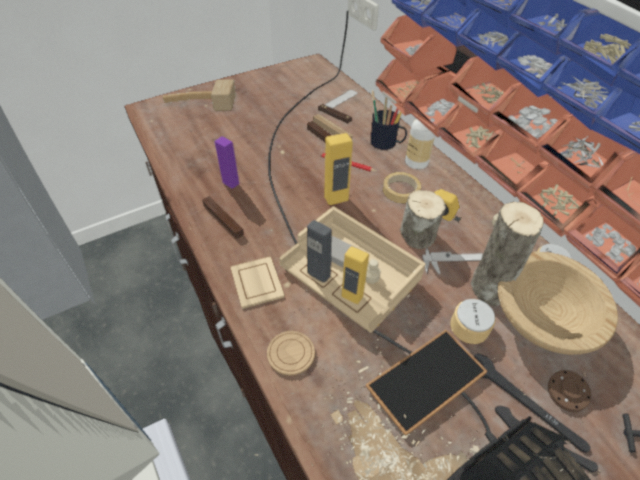

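The top view shows three things that could be the yellow case: one in the caddy at (390,237), a larger yellow one at (248,173) and a purple one at (153,278). The one in the caddy is the smaller yellow one, so I choose that. I'll check it in a close crop.

Run:
```python
from h import *
i=cv2.imread('pics/top0.png')[160:360,280:530]
cv2.imwrite('pics/c1.png',cv2.resize(i,None,fx=3,fy=3,interpolation=cv2.INTER_CUBIC))
```

```text
(no output)
```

View pics/c1.png

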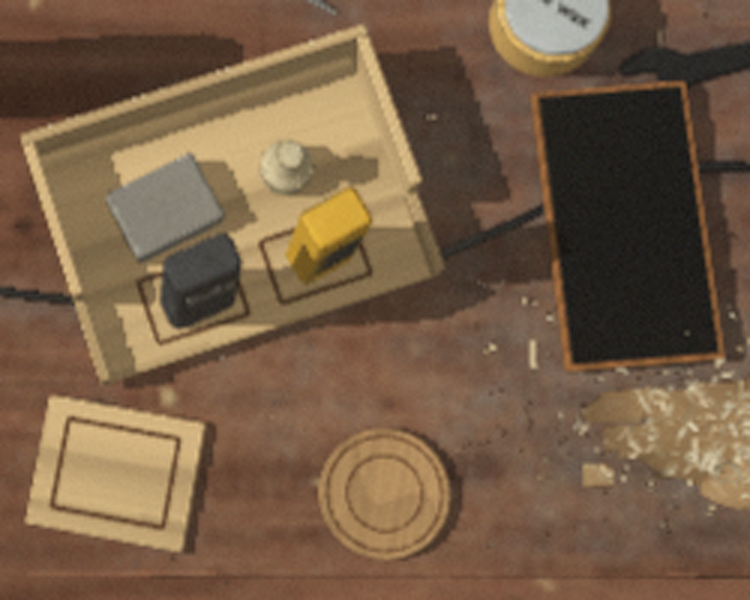

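Run:
```python
from h import *
d=load('top0')
def P(l,z): return p2w(d,np.array(l)/3.+[280,160],z)
def rect(n,l,z):
    w=P(l,z); e=np.diff(np.r_[w,w[:1]],axis=0)[:,:2]
    print(n,w.mean(0).round(1),'edges',np.linalg.norm(e,axis=1).round(),'dirs',np.degrees(np.arctan2(e[:,1],e[:,0])).round(1))
rect('board',[(52,397),(208,422),(185,552),(25,523)],8)
rect('outl',[(66,417),(181,438),(165,528),(51,508)],8)
rect('side',[(534,97),(686,83),(721,355),(570,368)],20)
rect('om',[(138,284),(229,253),(248,312),(160,342)],20)
rect('oy',[(261,243),(352,213),(372,273),(282,302)],20)
rect('meter',[(163,265),(233,236),(240,262),(170,298)],162)
rect('yel',[(300,222),(347,188),(372,214),(325,253)],155)
rect('block',[(107,203),(192,156),(222,208),(140,258)],43)
print('round',P([(385,493)],10),'knob',P([(291,154)],72),'foot?',P([(287,172)],38))
rect('wall',[(22,137),(362,25),(442,270),(104,380)],50)
```

```text
board [413.2 346.2   8. ] edges [110.  91. 112.  89.] dirs [-99.1 169.6  79.9 -11.5]
outl [413.6 347.4   8. ] edges [81. 63. 80. 63.] dirs [-100.3  169.7   80.2   -8.9]
side [586.2 -10.8  20. ] edges [108. 195. 105. 194.] dirs [ -84.7 -176.2   95.     5. ]
om [534.  293.1  20. ] edges [67. 44. 65. 44.] dirs [ -71.  -162.9  108.9   20.5]
oy [562.3 206.9  20. ] edges [68. 45. 66. 44.] dirs [ -71.5 -163.1  108.    18.6]
meter [531.  291.4 162. ] edges [47. 17. 49. 21.] dirs [ -67.2 -165.7  117.5   11.7]
yel [561.4 207.  155. ] edges [37. 23. 39. 25.] dirs [ -53.9 -137.6  129.7   37.7]
block [594.3 312.9  43. ] edges [68. 42. 67. 45.] dirs [ -60.5 -151.   121.8   30.5]
round [[399.4893645  162.13912487  10.        ]] knob [[624.00421289 227.89563696  72.        ]] foot? [[619.56259802 228.18462089  38.        ]]
wall [596.2 266.6  50. ] edges [250. 181. 242. 179.] dirs [ -71.3 -163.8  108.1   18.8]
```

The crop confirms it: the caddy's case at crop (335,220) is the small yellow one with a dark panel. The caddy yaw is about 19°, and the outlines measure close to 46 x 66. I'm setting out towards a view over the caddy.

>>> send_rows --commands '[{"translation": [0.08,0.1,0],"twist": [0,0,0.08]},{"translation": [0.17,0.2,0],"twist": [0,0,0.16]},{"translation": [0.25,0.3,0],"twist": [0,0,0.24]},{"translation": [0.34,0.4,0],"twist": [0,0,0.31]},{"translation": [0.42,0.5,0],"twist": [0,0,0.39]},{"translation": [0.51,0.6,0],"twist": [0,0,0.47]},{"translation": [0.6,0.7,0],"twist": [0,0,0.55]},{"translation": [0.68,0.8,0],"twist": [0,0,0.62]},{"translation": [0.77,0.9,0],"twist": [0,0,0.7]},{"translation": [0.85,1,0],"twist": [0,0,0.776]}]' --grip -1

```text
t: 1.15
ee_pos: [297.0, -487.4, 404.7]
orientation: [2.931, 1.13, 0.0]
ft_force: [0.4, -1.1, 0.4]
width: 88.1
```

>>> send_rows --commands '[{"translation": [0.08,0.1,0],"twist": [0,0,0.08]},{"translation": [0.17,0.2,0],"twist": [0,0,0.16]},{"translation": [0.25,0.3,0],"twist": [0,0,0.24]},{"translation": [0.34,0.4,0],"twist": [0,0,0.31]},{"translation": [0.42,0.5,0],"twist": [0,0,0.39]},{"translation": [0.51,0.6,0],"twist": [0,0,0.47]},{"translation": [0.6,0.7,0],"twist": [0,0,0.55]},{"translation": [0.68,0.8,0],"twist": [0,0,0.62]},{"translation": [0.77,0.9,0],"twist": [0,0,0.7]},{"translation": [0.85,1,0],"twist": [0,0,0.776]}]'

```text
t: 2.15
ee_pos: [382.0, -387.4, 404.7]
orientation: [2.658, 1.674, 0.0]
ft_force: [-0.5, 0.3, 0.1]
width: 87.6
```

>>> send_rows --commands '[{"translation": [0.08,0.1,0],"twist": [0,0,0.08]},{"translation": [0.17,0.2,0],"twist": [0,0,0.16]},{"translation": [0.25,0.3,0],"twist": [0,0,0.24]},{"translation": [0.34,0.4,0],"twist": [0,0,0.31]},{"translation": [0.42,0.5,0],"twist": [0,0,0.39]},{"translation": [0.51,0.6,0],"twist": [0,0,0.47]},{"translation": [0.6,0.7,0],"twist": [0,0,0.55]},{"translation": [0.68,0.8,0],"twist": [0,0,0.62]},{"translation": [0.77,0.9,0],"twist": [0,0,0.7]},{"translation": [0.85,1,0],"twist": [0,0,0.776]}]'

```text
t: 3.15
ee_pos: [467.0, -287.4, 404.7]
orientation: [2.286, 2.155, 0.0]
ft_force: [1.4, 0.2, 0.1]
width: 87.8
```

>>> send_rows --commands '[{"translation": [0.08,0.1,0],"twist": [0,0,0.08]},{"translation": [0.17,0.2,0],"twist": [0,0,0.16]},{"translation": [0.25,0.3,0],"twist": [0,0,0.24]},{"translation": [0.34,0.4,0],"twist": [0,0,0.31]},{"translation": [0.42,0.5,0],"twist": [0,0,0.39]},{"translation": [0.51,0.6,0],"twist": [0,0,0.47]},{"translation": [0.6,0.7,0],"twist": [0,0,0.55]},{"translation": [0.68,0.8,0],"twist": [0,0,0.62]},{"translation": [0.77,0.9,0],"twist": [0,0,0.7]},{"translation": [0.85,1,0],"twist": [0,0,0.776]}]'

```text
t: 4.15
ee_pos: [552.0, -187.3, 404.7]
orientation: [1.827, 2.555, 0.0]
ft_force: [0.2, -0.2, -0.4]
width: 87.8
```

>>> send_rows --commands '[{"translation": [0,0.1,0]},{"translation": [0,0.2,0]},{"translation": [0,0.3,0]},{"translation": [0,0.4,0]},{"translation": [0,0.5,0]},{"translation": [0,0.6,0]},{"translation": [0,0.7,0]},{"translation": [0,0.8,0]},{"translation": [0,0.9,0]},{"translation": [0,1,0]}]'

```text
validation failed for argument at $.co...
```

>>> send_rows --commands '[{"translation": [0,0.1,0],"twist": [0,0,0]},{"translation": [0,0.2,0],"twist": [0,0,0]},{"translation": [0,0.3,0],"twist": [0,0,0]},{"translation": [0,0.4,0],"twist": [0,0,0]},{"translation": [0,0.5,0],"twist": [0,0,0]},{"translation": [0,0.6,0],"twist": [0,0,0]},{"translation": [0,0.7,0],"twist": [0,0,0]},{"translation": [0,0.8,0],"twist": [0,0,0]},{"translation": [0,0.9,0],"twist": [0,0,0]},{"translation": [0,1,0],"twist": [0,0,0]}]'

```text
t: 5.15
ee_pos: [551.3, -87.3, 404.7]
orientation: [-1.832, -2.552, -0.0]
ft_force: [-0.7, -0.1, -0.7]
width: 87.7
```

>>> send_rows --commands '[{"translation": [0,0.1,0],"twist": [0,0,0]},{"translation": [0,0.2,0],"twist": [0,0,0]},{"translation": [0,0.3,0],"twist": [0,0,0]},{"translation": [0,0.4,0],"twist": [0,0,0]},{"translation": [0,0.5,0],"twist": [0,0,0]},{"translation": [0,0.6,0],"twist": [0,0,0]},{"translation": [0,0.7,0],"twist": [0,0,0]},{"translation": [0,0.8,0],"twist": [0,0,0]},{"translation": [0,0.9,0],"twist": [0,0,0]},{"translation": [0,1,0],"twist": [0,0,0]}]'

```text
t: 6.15
ee_pos: [551.3, 12.6, 404.7]
orientation: [1.832, 2.552, 0.0]
ft_force: [-0.8, 0.4, 0.6]
width: 87.9
```

>>> send_rows --commands '[{"translation": [0,0.1,0],"twist": [0,0,0]},{"translation": [0,0.2,0],"twist": [0,0,0]},{"translation": [0,0.3,0],"twist": [0,0,0]},{"translation": [0,0.4,0],"twist": [0,0,0]},{"translation": [0,0.5,0],"twist": [0,0,0]},{"translation": [0,0.6,0],"twist": [0,0,0]},{"translation": [0,0.7,0],"twist": [0,0,0]},{"translation": [0,0.8,0],"twist": [0,0,0]},{"translation": [0,0.9,0],"twist": [0,0,0]},{"translation": [0,1,0],"twist": [0,0,0]}]'

```text
t: 7.15
ee_pos: [551.3, 112.6, 404.6]
orientation: [-1.831, -2.552, 0.0]
ft_force: [0.2, -0.4, 1.0]
width: 87.9
```

>>> send_rows --commands '[{"translation": [0,0.1,0],"twist": [0,0,0]},{"translation": [0,0.2,0],"twist": [0,0,0]},{"translation": [0,0.3,0],"twist": [0,0,0]},{"translation": [0,0.4,0],"twist": [0,0,0]},{"translation": [0,0.5,0],"twist": [0,0,0]},{"translation": [0,0.6,0],"twist": [0,0,0]},{"translation": [0,0.7,0],"twist": [0,0,0]},{"translation": [0,0.8,0],"twist": [0,0,0]},{"translation": [0,0.9,0],"twist": [0,0,0]},{"translation": [0,1,0],"twist": [0,0,0]}]'

```text
t: 8.15
ee_pos: [551.3, 212.7, 404.6]
orientation: [-1.831, -2.552, 0.0]
ft_force: [-0.6, -0.7, -0.8]
width: 87.8
```

Run:
```python
from h import *
d=shot('wrist','w1'); print(d['cam_to_world'].round(2).tolist()); print(ctrl.get_obs()['qpos'].round(2))
```

```text
[[0.95, 0.31, 0.08, 531.15], [0.32, -0.92, -0.23, 274.96], [0.0, 0.24, -0.97, 385.53], [0.0, 0.0, 0.0, 1.0]]
[0.35 0.37 1.71 0.   1.06 0.02]
```

View pics/w1.png

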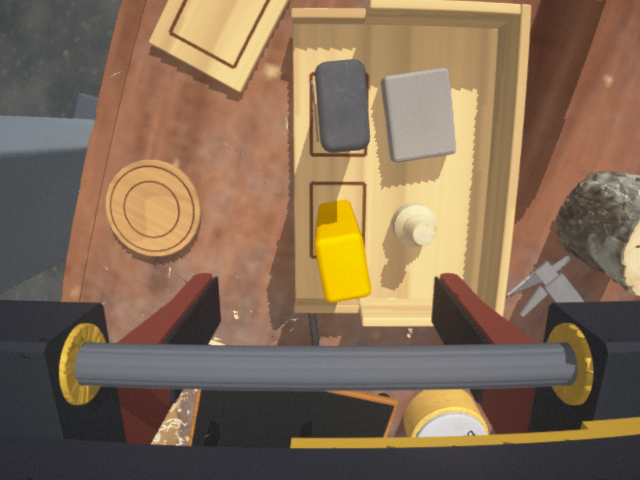

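The wrist view shows the meter top at about (343,105), the case top at (343,265), the block at (420,115) and the turned part's knob at (421,232). The round stand is at (153,208).

Run:
```python
from h import *
d=load('w1')
def rect(n,l,z):
    w=p2w(d,l,z); e=np.diff(np.r_[w,w[:1]],axis=0)[:,:2]
    print(n,w.mean(0).round(1),'edges',np.linalg.norm(e,axis=1).round(),'dirs',np.degrees(np.arctan2(e[:,1],e[:,0])).round(1))
rect('yel',[(317,238),(361,232),(370,294),(327,301)],155)
rect('meter',[(318,64),(363,60),(370,147),(325,151)],162)
rect('block',[(383,77),(447,69),(456,152),(392,162)],43)
rect('om',[(311,73),(366,72),(367,155),(312,157)],20)
rect('oy',[(311,183),(366,183),(366,257),(311,257)],20)
print('knob',p2w(d,[(422,232)],70),'belly',p2w(d,[(413,224)],38),'round',p2w(d,[(153,208)],10), p2w(d,[(151,210)],10))
```

```text
yel [564.3 209.2 155. ] edges [25. 37. 25. 38.] dirs [  26.6  -62.1 -151.6  117.1]
meter [535.4 292.1 162. ] edges [23. 43. 23. 43.] dirs [  23.7  -65.7 -156.2  113.3]
block [596.3 313.8  43. ] edges [50. 65. 52. 66.] dirs [  26.5  -61.9 -152.1  116.3]
om [536.3 294.8  20. ] edges [45. 68. 47. 69.] dirs [  19.8  -69.7 -159.2  109. ]
oy [565.3 209.3  20. ] edges [47. 66. 49. 66.] dirs [  18.7  -70.1 -161.4  108.2]
knob [[624.333544   230.51384249  70.        ]] belly [[623.97959016 229.97934344  38.        ]] round [[402.06675714 164.95662265  10.        ]] [[400.69622284 162.55509294  10.        ]]
```

>>> send_rows --commands '[{"translation": [0.06,-0.02,0],"twist": [0,0,0.15]},{"translation": [0.12,-0.045,0],"twist": [0,0,0.3]},{"translation": [0.12,-0.045,-0.1],"twist": [0,0,0.3]},{"translation": [0.12,-0.045,-0.25],"twist": [0,0,0.3]},{"translation": [0.12,-0.045,-0.4],"twist": [0,0,0.3]},{"translation": [0.12,-0.045,-0.55],"twist": [0,0,0.3]},{"translation": [0.12,-0.045,-0.7],"twist": [0,0,0.3]},{"translation": [0.12,-0.045,-0.85],"twist": [0,0,0.3]},{"translation": [0.12,-0.045,-0.95],"twist": [0,0,0.3]},{"translation": [0.12,-0.045,-1],"twist": [0,0,0.3]}]'

```text
t: 9.2
ee_pos: [563.0, 207.2, 303.2]
orientation: [-1.635, -2.681, 0.002]
ft_force: [-0.1, 0.4, -0.1]
width: 87.6
```

Run:
```python
from h import *
d=shot('wrist','w2'); d=shot('scene','s2')
a=cv2.imread('pics/w2.png');b=cv2.imread('pics/s2.png')
cv2.imwrite('pics/c2.png',np.hstack([cv2.resize(a,(400,300)),b[180:400,220:513][:, :] if 0 else cv2.resize(b[180:400,220:513],(400,300))]))
```

```text
(no output)
```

View pics/c2.png

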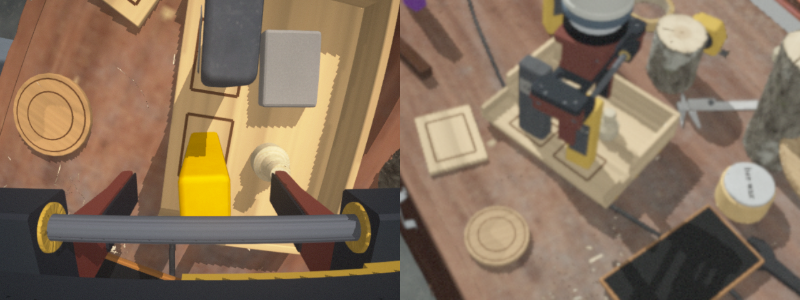

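The case stands centred between the fingers and aligned with them. Closing.

>>> send_rows --commands '[{"translation": [0,0,0],"twist": [0,0,0]},{"translation": [0,0,0],"twist": [0,0,0]},{"translation": [0,0,0],"twist": [0,0,0]},{"translation": [0,0,0],"twist": [0,0,0]},{"translation": [0,0,0],"twist": [0,0,0]},{"translation": [0,0,0],"twist": [0,0,0]},{"translation": [0,0,0],"twist": [0,0,0]},{"translation": [0,0,0],"twist": [0,0,0]},{"translation": [0,0,0],"twist": [0,0,0]},{"translation": [0,0,0],"twist": [0,0,0]}]' --grip 1

```text
t: 10.3
ee_pos: [563.3, 207.3, 304.7]
orientation: [1.635, 2.683, -0.0]
ft_force: [-0.1, -0.4, 0.1]
width: 28.3
```

>>> send_rows --commands '[{"translation": [0,0,0.03],"twist": [0,0,0]},{"translation": [0,0,0.1],"twist": [0,0,0]},{"translation": [0,0,0.2],"twist": [0,0,0]},{"translation": [0,0,0.3],"twist": [0,0,0]},{"translation": [0,0,0.4],"twist": [0,0,0]},{"translation": [0,0,0.5],"twist": [0,0,0]},{"translation": [0,0,0.6],"twist": [0,0,0]},{"translation": [0,-0.05,0.7],"twist": [0,0,0]},{"translation": [0.03,-0.15,0.75],"twist": [0,0,0]},{"translation": [0.06,-0.25,0.8],"twist": [0,0,0]}]'

```text
t: 11.3
ee_pos: [569.4, 181.5, 385.2]
orientation: [1.635, 2.683, 0.0]
ft_force: [-0.2, -0.6, -1.4]
width: 27.9
```

>>> send_rows --commands '[{"translation": [0.03,-0.1,0],"twist": [0,0,0]},{"translation": [0.06,-0.2,0],"twist": [0,0,0]},{"translation": [0.1,-0.3,0],"twist": [0,0,0]},{"translation": [0.13,-0.4,0],"twist": [0,0,0]},{"translation": [0.16,-0.5,0],"twist": [0,0,0]},{"translation": [0.2,-0.6,0],"twist": [0,0,0]},{"translation": [0.23,-0.7,0],"twist": [0,0,0]},{"translation": [0.26,-0.8,0],"twist": [0,0,0]},{"translation": [0.3,-0.9,0],"twist": [0,0,0]},{"translation": [0.33,-0.97,0],"twist": [0,0,0]}]'

```text
t: 12.3
ee_pos: [602.6, 84.4, 384.7]
orientation: [1.636, 2.682, 0.0]
ft_force: [-0.5, 0.1, -1.2]
width: 28.1
```

>>> send_rows --commands '[{"translation": [0.03,-0.1,0],"twist": [0,0,0]},{"translation": [0.06,-0.2,0],"twist": [0,0,0]},{"translation": [0.1,-0.3,0],"twist": [0,0,0]},{"translation": [0.13,-0.4,0],"twist": [0,0,0]},{"translation": [0.16,-0.5,0],"twist": [0,0,-0.06]},{"translation": [0.2,-0.6,-0.05],"twist": [0,0,-0.12]},{"translation": [0.23,-0.7,-0.13],"twist": [0,0,-0.18]},{"translation": [0.26,-0.8,-0.22],"twist": [0,0,-0.24]},{"translation": [0.3,-0.88,-0.3],"twist": [0,0,-0.3]},{"translation": [0.32,-0.92,-0.4],"twist": [0,0,-0.3]}]'

```text
t: 13.3
ee_pos: [634.6, -7.6, 343.7]
orientation: [-1.834, -2.551, 0.0]
ft_force: [-1.0, -0.2, -0.9]
width: 28.1
```

>>> send_rows --commands '[{"translation": [0,0,-0.08],"twist": [0,0,0]},{"translation": [0,0,-0.15],"twist": [0,0,0]},{"translation": [0,0,-0.22],"twist": [0,0,0]},{"translation": [0,0,-0.28],"twist": [0,0,0]},{"translation": [0,0,-0.33],"twist": [0,0,0]},{"translation": [0,0,-0.36],"twist": [0,0,0]},{"translation": [0,0,-0.38],"twist": [0,0,0]},{"translation": [0,0,-0.39],"twist": [0,0,0]},{"translation": [0,0,-0.395],"twist": [0,0,0]},{"translation": [0,0,-0.395],"twist": [0,0,0]}]'

```text
t: 14.3
ee_pos: [634.3, -6.7, 305.3]
orientation: [1.831, 2.552, 0.0]
ft_force: [0.4, 0.6, -1.7]
width: 28.2
```

Run:
```python
from h import *
d=shot('scene','s3')
b=d['img'][:,:,::-1]
cv2.imwrite('pics/c3.png',cv2.resize(b[200:440,260:580],(640,480)))
o=ctrl.get_obs(); print(o['ee_pos'],o['ft_force'])
```

```text
[634.32765371  -6.70037506 305.36863953] [ 0.02803952 -0.68960492 -1.74880328]
```

View pics/c3.png

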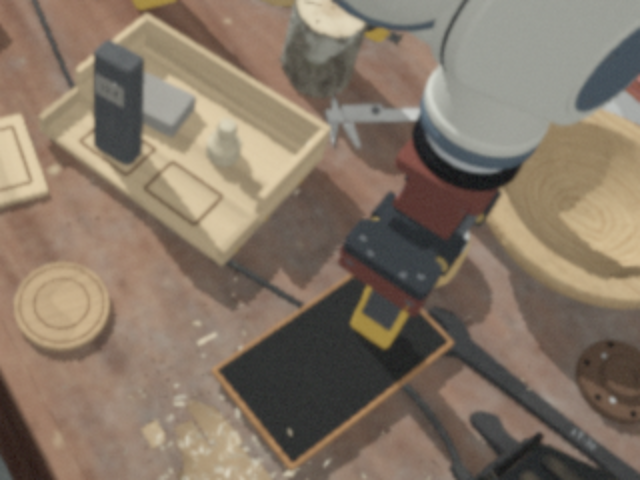

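The case is over the far half of the stand at about its centre line, its foot about at the rubber. Releasing, then on to the meter.

>>> send_rows --commands '[{"translation": [0,0,-0.007],"twist": [0,0,0]},{"translation": [0,0,-0.007],"twist": [0,0,0]},{"translation": [0,0,-0.007],"twist": [0,0,0]},{"translation": [0,0,-0.007],"twist": [0,0,0]},{"translation": [0,0,-0.007],"twist": [0,0,0]},{"translation": [0,0,0.05],"twist": [0,0,0]},{"translation": [0,0,0.2],"twist": [0,0,0]},{"translation": [0,0,0.4],"twist": [0,0,0]},{"translation": [0,0,0.6],"twist": [0,0,0]},{"translation": [0,0,0.8],"twist": [0,0,0]}]' --grip -1

```text
t: 15.35
ee_pos: [634.3, -6.7, 387.4]
orientation: [1.831, 2.552, 0.001]
ft_force: [-0.7, -0.2, 0.0]
width: 88.0
```

>>> send_rows --commands '[{"translation": [-0.03,0.1,0],"twist": [0,0,0.02]},{"translation": [-0.06,0.2,0],"twist": [0,0,0.04]},{"translation": [-0.1,0.3,0],"twist": [0,0,0.06]},{"translation": [-0.13,0.4,0],"twist": [0,0,0.08]},{"translation": [-0.16,0.5,0],"twist": [0,0,0.1]},{"translation": [-0.2,0.6,0],"twist": [0,0,0.12]},{"translation": [-0.23,0.7,0],"twist": [0,0,0.14]},{"translation": [-0.26,0.8,0],"twist": [0,0,0.16]},{"translation": [-0.3,0.9,0],"twist": [0,0,0.16]},{"translation": [-0.33,1,0],"twist": [0,0,0.16]}]'

```text
t: 16.35
ee_pos: [600.9, 94.1, 385.2]
orientation: [-1.728, -2.624, 0.0]
ft_force: [-0.4, -0.5, 0.7]
width: 87.6
```

>>> send_rows --commands '[{"translation": [-0.03,0.1,0],"twist": [0,0,0]},{"translation": [-0.06,0.2,0],"twist": [0,0,0]},{"translation": [-0.1,0.3,0],"twist": [0,0,0]},{"translation": [-0.13,0.4,0],"twist": [0,0,0]},{"translation": [-0.16,0.5,0],"twist": [0,0,0]},{"translation": [-0.2,0.6,0],"twist": [0,0,0]},{"translation": [-0.23,0.7,0],"twist": [0,0,0]},{"translation": [-0.26,0.8,0],"twist": [0,0,0]},{"translation": [-0.3,0.9,0],"twist": [0,0,0]},{"translation": [-0.33,1,0],"twist": [0,0,0]}]'

```text
t: 17.35
ee_pos: [567.9, 194.1, 385.1]
orientation: [-1.728, -2.624, 0.0]
ft_force: [-0.4, -0.9, -0.6]
width: 87.8
```

>>> send_rows --commands '[{"translation": [-0.03,0.1,0],"twist": [0,0,0]},{"translation": [-0.06,0.2,0],"twist": [0,0,0]},{"translation": [-0.1,0.3,0],"twist": [0,0,0]},{"translation": [-0.13,0.4,0],"twist": [0,0,0]},{"translation": [-0.16,0.5,0],"twist": [0,0,0]},{"translation": [-0.2,0.6,0],"twist": [0,0,0]},{"translation": [-0.23,0.7,0],"twist": [0,0,0]},{"translation": [-0.26,0.8,0],"twist": [0,0,0]},{"translation": [-0.3,0.9,0],"twist": [0,0,0]},{"translation": [-0.34,0.99,0],"twist": [0,0,0]}]'

```text
t: 18.35
ee_pos: [533.9, 293.2, 385.2]
orientation: [-1.728, -2.624, 0.0]
ft_force: [-0.3, 0.5, 0.1]
width: 87.6
```

Run:
```python
from h import *
shot('wrist','w4'); d=shot('scene','s4')
a=cv2.imread('pics/w4.png')
b=d['img'][:,:,::-1]
cv2.imwrite('pics/c4.png',np.hstack([cv2.resize(a,(400,300)),cv2.resize(b[180:420,260:580],(400,300))]))
o=ctrl.get_obs(); print(o['ee_pos'],o['ft_force'])
```

```text
[533.72320323 293.4250353  385.14759259] [-0.0265635   0.29799871 -0.67859515]
```

View pics/c4.png

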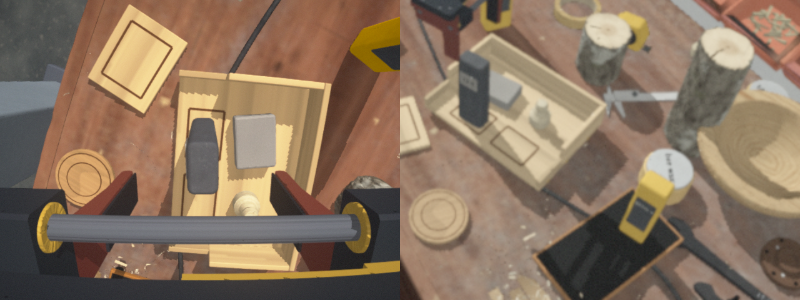

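The case stands upright on the side stand and the meter is centred between the fingers. Next: descend, grip, lift and carry to the near slot.

>>> send_rows --commands '[{"translation": [0,0,-0.08],"twist": [0,0,0]},{"translation": [0,0,-0.2],"twist": [0,0,0]},{"translation": [0,0,-0.32],"twist": [0,0,0]},{"translation": [0,0,-0.44],"twist": [0,0,0]},{"translation": [0,0,-0.55],"twist": [0,0,0]},{"translation": [0,0,-0.65],"twist": [0,0,0]},{"translation": [0,0,-0.72],"twist": [0,0,0]},{"translation": [0,0,-0.75],"twist": [0,0,0]},{"translation": [0,0,-0.75],"twist": [0,0,0]},{"translation": [0,0,-0.75],"twist": [0,0,0]}]'

```text
t: 19.45
ee_pos: [534.4, 292.4, 310.5]
orientation: [1.728, 2.623, 0.001]
ft_force: [-0.5, -1.0, -0.3]
width: 87.7
```

>>> send_rows --commands '[{"translation": [0,0,0],"twist": [0,0,0]},{"translation": [0,0,0],"twist": [0,0,0]},{"translation": [0,0,0],"twist": [0,0,0]},{"translation": [0,0,0],"twist": [0,0,0]},{"translation": [0,0,0],"twist": [0,0,0]},{"translation": [0,0,0],"twist": [0,0,0]},{"translation": [0,0,0],"twist": [0,0,0]},{"translation": [0,0,0],"twist": [0,0,0]},{"translation": [0,0,0],"twist": [0,0,0]},{"translation": [0,0,0],"twist": [0,0,0]}]' --grip 1

```text
t: 20.45
ee_pos: [534.2, 292.3, 310.1]
orientation: [-1.728, -2.624, 0.0]
ft_force: [-0.2, -0.4, -0.3]
width: 30.1
```

>>> send_rows --commands '[{"translation": [0,0,0.03],"twist": [0,0,0]},{"translation": [0,0,0.1],"twist": [0,0,0]},{"translation": [0,0,0.2],"twist": [0,0,0]},{"translation": [0,0,0.3],"twist": [0,0,0]},{"translation": [0,0,0.4],"twist": [0,0,0]},{"translation": [0,0,0.5],"twist": [0,0,0]},{"translation": [0,0,0.6],"twist": [0,0,0]},{"translation": [0,-0.05,0.7],"twist": [0,0,0]},{"translation": [0,-0.13,0.75],"twist": [0,0,0]},{"translation": [0,-0.23,0.8],"twist": [0,0,0]}]'

```text
t: 21.45
ee_pos: [534.2, 268.6, 390.6]
orientation: [1.727, 2.624, 0.0]
ft_force: [-1.1, 0.7, -2.6]
width: 29.8
```

>>> send_rows --commands '[{"translation": [0,-0.1,0],"twist": [0,0,0]},{"translation": [0,-0.2,0],"twist": [0,0,0]},{"translation": [0,-0.3,0],"twist": [0,0,0]},{"translation": [0,-0.4,0],"twist": [0,0,0]},{"translation": [0,-0.5,0],"twist": [0,0,0]},{"translation": [0,-0.6,0],"twist": [0,0,0]},{"translation": [0,-0.7,0],"twist": [0,0,0]},{"translation": [0,-0.8,0],"twist": [0,0,0]},{"translation": [0,-0.9,0],"twist": [0,0,0]},{"translation": [0,-1,0],"twist": [0,0,0]}]'

```text
t: 22.45
ee_pos: [534.3, 168.5, 390.2]
orientation: [1.728, 2.624, 0.0]
ft_force: [-0.0, 0.1, -2.4]
width: 29.9
```

>>> send_rows --commands '[{"translation": [0,-0.1,0],"twist": [0,0,0]},{"translation": [0,-0.2,0],"twist": [0,0,0]},{"translation": [0,-0.3,0],"twist": [0,0,0]},{"translation": [0,-0.4,0],"twist": [0,0,0]},{"translation": [0,-0.5,0],"twist": [0,0,0]},{"translation": [0,-0.6,0],"twist": [0,0,0]},{"translation": [0,-0.7,0],"twist": [0,0,0]},{"translation": [0,-0.8,0],"twist": [0,0,0]},{"translation": [0,-0.9,0],"twist": [0,0,0]},{"translation": [0,-1,0],"twist": [0,0,0]}]'

```text
t: 23.45
ee_pos: [534.3, 68.5, 390.2]
orientation: [1.728, 2.624, 0.0]
ft_force: [0.1, -0.5, -2.1]
width: 30.2
```

>>> send_rows --commands '[{"translation": [0,-0.1,0],"twist": [0,0,0]},{"translation": [0,-0.2,0],"twist": [0,0,0]},{"translation": [0,-0.3,0],"twist": [0,0,0]},{"translation": [0,-0.4,-0.05],"twist": [0,0,0]},{"translation": [0,-0.5,-0.1],"twist": [0,0,0]},{"translation": [0.01,-0.6,-0.2],"twist": [0,0,0]},{"translation": [0.02,-0.7,-0.3],"twist": [0,0,0]},{"translation": [0.03,-0.77,-0.4],"twist": [0,0,0]},{"translation": [0.04,-0.82,-0.5],"twist": [0,0,0]},{"translation": [0.04,-0.83,-0.6],"twist": [0,0,0]}]'

```text
t: 24.45
ee_pos: [538.4, -14.2, 329.1]
orientation: [-1.729, -2.623, 0.0]
ft_force: [0.5, -0.2, -1.6]
width: 30.3
```

>>> send_rows --commands '[{"translation": [0,0,-0.05],"twist": [0,0,0]},{"translation": [0,0,-0.1],"twist": [0,0,0]},{"translation": [0,0,-0.14],"twist": [0,0,0]},{"translation": [0,0,-0.17],"twist": [0,0,0]},{"translation": [0,0,-0.19],"twist": [0,0,0]},{"translation": [0,0,-0.195],"twist": [0,0,0]},{"translation": [0,0,-0.2],"twist": [0,0,0]},{"translation": [0,0,-0.2],"twist": [0,0,0]},{"translation": [0,0,-0.2],"twist": [0,0,0]},{"translation": [0,0,-0.2],"twist": [0,0,0]}]'

```text
t: 25.45
ee_pos: [538.3, -13.7, 310.3]
orientation: [1.728, 2.624, 0.0]
ft_force: [-0.0, -0.2, -2.6]
width: 29.9
```

Run:
```python
from h import *
d=shot('scene','s5')
b=d['img'][:,:,::-1]
cv2.imwrite('pics/c5.png',cv2.resize(b[200:440,260:580],(640,480)))
o=ctrl.get_obs(); print(o['ee_pos'],o['ft_force'])
```

```text
[538.28694267 -13.69959483 310.26509798] [ 0.18768032 -0.62108102 -1.54526665]
```

View pics/c5.png

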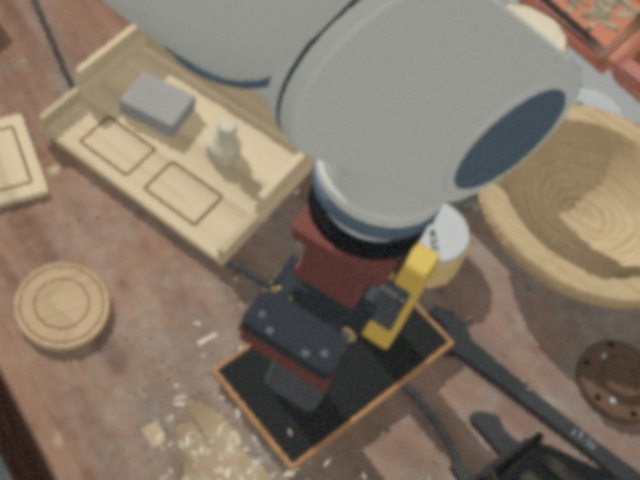

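The meter is over the near half of the stand, clear of the case. Releasing it and going to the turned part.

>>> send_rows --commands '[{"translation": [0,0,-0.003],"twist": [0,0,0]},{"translation": [0,0,-0.003],"twist": [0,0,0]},{"translation": [0,0,-0.003],"twist": [0,0,0]},{"translation": [0,0,-0.003],"twist": [0,0,0]},{"translation": [0,0,-0.003],"twist": [0,0,0]},{"translation": [0,0,0.05],"twist": [0,0,0]},{"translation": [0,0,0.2],"twist": [0,0,0]},{"translation": [0,0,0.4],"twist": [0,0,0]},{"translation": [0,0.05,0.6],"twist": [0,0,0]},{"translation": [0.02,0.13,0.7],"twist": [0,0,0]}]' --grip -1

```text
t: 26.5
ee_pos: [540.6, -0.7, 382.1]
orientation: [1.728, 2.621, 0.002]
ft_force: [0.5, 0.3, -0.3]
width: 87.7
```

>>> send_rows --commands '[{"translation": [0.03,0.1,0],"twist": [0,0,0]},{"translation": [0.06,0.2,0],"twist": [0,0,0]},{"translation": [0.1,0.3,0],"twist": [0,0,0]},{"translation": [0.13,0.4,0],"twist": [0,0,0]},{"translation": [0.16,0.5,0],"twist": [0,0,-0.03]},{"translation": [0.2,0.6,0],"twist": [0,0,-0.06]},{"translation": [0.24,0.7,0],"twist": [0,0,-0.09]},{"translation": [0.28,0.8,0],"twist": [0,0,-0.12]},{"translation": [0.32,0.9,0],"twist": [0,0,-0.15]},{"translation": [0.36,1,0],"twist": [0,0,-0.15]}]'

```text
t: 27.5
ee_pos: [576.4, 100.4, 379.4]
orientation: [-1.824, -2.557, 0.001]
ft_force: [-0.4, -0.5, 0.3]
width: 87.9
```

>>> send_rows --commands '[{"translation": [0.04,0.1,0],"twist": [0,0,0]},{"translation": [0.08,0.2,0],"twist": [0,0,0]},{"translation": [0.12,0.3,0],"twist": [0,0,0]},{"translation": [0.16,0.4,0],"twist": [0,0,0]},{"translation": [0.2,0.5,0],"twist": [0,0,0]},{"translation": [0.24,0.6,0],"twist": [0,0,0]},{"translation": [0.28,0.7,0],"twist": [0,0,0]},{"translation": [0.32,0.8,0],"twist": [0,0,0]},{"translation": [0.36,0.9,0],"twist": [0,0,0]},{"translation": [0.4,1,0],"twist": [0,0,0]}]'

```text
t: 28.5
ee_pos: [616.6, 200.1, 380.2]
orientation: [-1.825, -2.557, 0.0]
ft_force: [0.1, -0.1, 0.3]
width: 87.6
```

>>> send_rows --commands '[{"translation": [0.03,0.1,0],"twist": [0,0,0]},{"translation": [0.06,0.2,-0.05],"twist": [0,0,0]},{"translation": [0.06,0.3,-0.15],"twist": [0,0,0]},{"translation": [0.06,0.3,-0.25],"twist": [0,0,0]},{"translation": [0.06,0.3,-0.4],"twist": [0,0,0]},{"translation": [0.06,0.3,-0.55],"twist": [0,0,0]},{"translation": [0.06,0.3,-0.65],"twist": [0,0,0]},{"translation": [0.06,0.3,-0.7],"twist": [0,0,0]},{"translation": [0.06,0.3,-0.72],"twist": [0,0,0]},{"translation": [0.06,0.3,-0.72],"twist": [0,0,0]}]'

```text
t: 29.5
ee_pos: [622.4, 229.2, 308.1]
orientation: [1.825, 2.557, 0.0]
ft_force: [-0.2, -0.5, 0.4]
width: 87.5
```

Run:
```python
from h import *
shot('wrist','w6'); d=shot('scene','s6')
a=cv2.imread('pics/w6.png')
b=d['img'][:,:,::-1]
cv2.imwrite('pics/c6.png',np.hstack([cv2.resize(a,(400,300)),cv2.resize(b[180:420,260:580],(400,300))]))
o=ctrl.get_obs(); print(o['ee_pos'],o['ft_force'],o['orientation'])
```

```text
[622.53484072 229.32884835 308.77788548] [-0.12125084  0.4128049  -0.99716963] [1.82489988e+00 2.55644253e+00 1.40646262e-03]
```

View pics/c6.png

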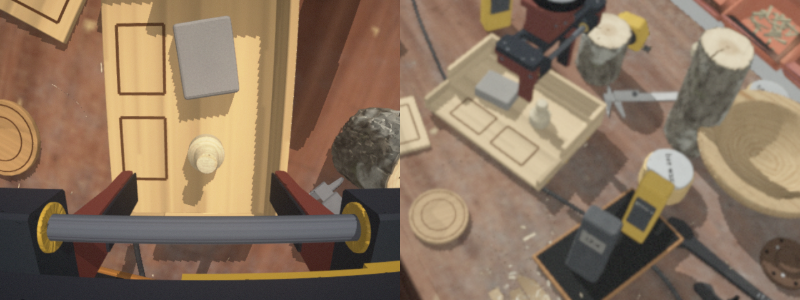

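Both items stand on the side stand. The turned part shows at wrist (205,155) of the half-size picture, roughly centred.

Run:
```python
from h import *
d=load('w6')
print(p2w(d,[(332,258)],72),p2w(d,[(329,242)],38))
w=p2w(d,np.array([(174,23),(227,15),(239,89),(184,99)])*1.6,43);print(w.mean(0)); e=np.diff(w,axis=0);print(np.degrees(np.arctan2(e[:,1],e[:,0])),np.linalg.norm(e,axis=1))
w=p2w(d,np.array([(121,117),(166,117),(167,181),(122,178)])*1.6,20);print('oy',w.mean(0))
```

```text
[[625.90692282 232.26808677  72.        ]] [[624.5810351  232.03449103  38.        ]]
[596.31068453 315.21383902  43.        ]
[  27.14532518  -60.56747789 -150.83140716] [46.8100281  65.06572344 51.09086354]
oy [563.98137839 208.86266338  20.        ]
```

>>> send_rows --commands '[{"translation": [0.015,0.015,-0.03],"twist": [0,0,0]},{"translation": [0.015,0.015,-0.14],"twist": [0,0,0]},{"translation": [0.015,0.015,-0.26],"twist": [0,0,0]},{"translation": [0.015,0.015,-0.38],"twist": [0,0,0]},{"translation": [0.015,0.015,-0.5],"twist": [0,0,0]},{"translation": [0.015,0.015,-0.63],"twist": [0,0,0]},{"translation": [0.015,0.015,-0.75],"twist": [0,0,0]},{"translation": [0.015,0.015,-0.86],"twist": [0,0,0]},{"translation": [0.015,0.015,-0.95],"twist": [0,0,0]},{"translation": [0.015,0.015,-1],"twist": [0,0,0]}]' --grip -0.4

```text
t: 30.6
ee_pos: [623.6, 230.7, 207.0]
orientation: [-1.825, -2.557, 0.001]
ft_force: [-1.0, 0.2, -0.2]
width: 61.3
```

>>> send_rows --commands '[{"translation": [0,0,-0.03],"twist": [0,0,0]},{"translation": [0,0,-0.03],"twist": [0,0,0]},{"translation": [0,0,-0.03],"twist": [0,0,0]},{"translation": [0,0,-0.03],"twist": [0,0,0]},{"translation": [0,0,-0.03],"twist": [0,0,0]},{"translation": [0,0,-0.03],"twist": [0,0,0]},{"translation": [0,0,-0.03],"twist": [0,0,0]},{"translation": [0,0,-0.03],"twist": [0,0,0]},{"translation": [0,0,-0.03],"twist": [0,0,0]},{"translation": [0,0,-0.03],"twist": [0,0,0]}]' --grip 1

```text
t: 31.6
ee_pos: [624.0, 230.9, 205.7]
orientation: [1.825, 2.557, 0.001]
ft_force: [-0.6, 0.3, 5.3]
width: 34.8
```

>>> send_rows --commands '[{"translation": [0,0,0.03],"twist": [0,0,0]},{"translation": [0,0,0.1],"twist": [0,0,0]},{"translation": [0,0,0.2],"twist": [0,0,0]},{"translation": [0,0,0.3],"twist": [0,0,0]},{"translation": [-0.02,0,0.4],"twist": [0,0,0]},{"translation": [-0.07,-0.02,0.5],"twist": [0,0,0]},{"translation": [-0.14,-0.04,0.6],"twist": [0,0,0]},{"translation": [-0.22,-0.06,0.65],"twist": [0,0,0]},{"translation": [-0.31,-0.09,0.65],"twist": [0,0,0]},{"translation": [-0.4,-0.12,0.65],"twist": [0,0,0]}]'

```text
t: 32.6
ee_pos: [582.6, 218.5, 270.1]
orientation: [-1.825, -2.557, 0.001]
ft_force: [-1.1, -0.2, -0.3]
width: 34.5
```

>>> send_rows --commands '[{"translation": [-0.09,-0.03,0],"twist": [0,0,0]},{"translation": [-0.18,-0.06,0],"twist": [0,0,0]},{"translation": [-0.27,-0.09,0],"twist": [0,0,0]},{"translation": [-0.36,-0.12,0],"twist": [0,0,0]},{"translation": [-0.45,-0.15,0],"twist": [0,0,0]},{"translation": [-0.55,-0.18,0],"twist": [0,0,0]},{"translation": [-0.65,-0.21,0],"twist": [0,0,0]},{"translation": [-0.75,-0.24,0],"twist": [0,0,0]},{"translation": [-0.85,-0.27,0],"twist": [0,0,0]},{"translation": [-0.95,-0.3,0],"twist": [0,0,0]}]'

```text
t: 33.6
ee_pos: [487.9, 188.6, 270.2]
orientation: [1.825, 2.557, 0.0]
ft_force: [-0.3, -0.3, 1.0]
width: 34.4
```

>>> send_rows --commands '[{"translation": [-0.1,-0.03,0],"twist": [0,0,0]},{"translation": [-0.2,-0.06,0],"twist": [0,0,0]},{"translation": [-0.3,-0.09,0],"twist": [0,0,0]},{"translation": [-0.4,-0.12,0],"twist": [0,0,0]},{"translation": [-0.5,-0.15,0],"twist": [0,0,0]},{"translation": [-0.6,-0.18,-0.04],"twist": [0,0,0]},{"translation": [-0.7,-0.21,-0.1],"twist": [0,0,0]},{"translation": [-0.8,-0.24,-0.17],"twist": [0,0,0]},{"translation": [-0.87,-0.25,-0.24],"twist": [0,0,0]},{"translation": [-0.88,-0.26,-0.3],"twist": [0,0,0]}]'

```text
t: 34.6
ee_pos: [399.7, 162.6, 239.3]
orientation: [-1.824, -2.557, 0.002]
ft_force: [0.8, -0.2, -0.4]
width: 34.5
```

Run:
```python
from h import *
shot('wrist','w7'); d=shot('top','t7')
a=cv2.imread('pics/w7.png')
b=d['img'][:,:,::-1]
cv2.imwrite('pics/c7.png',np.hstack([cv2.resize(a,(400,300)),cv2.resize(b[200:350,280:480],(400,300),interpolation=2)]))
o=ctrl.get_obs(); print(o['ee_pos'],o['ft_force'],o['orientation'],o['width'])
```

```text
[400.48622179 162.70094906 239.26719559] [ 0.07831223 -0.56906298  0.34689006] [-1.82452732e+00 -2.55644994e+00  2.00581472e-03] 34.78482983762774
```

View pics/c7.png

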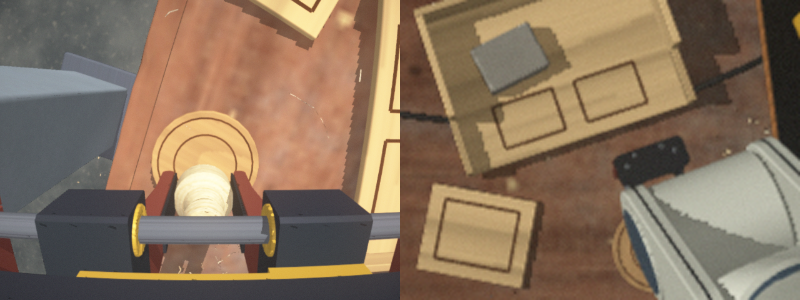

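Run:
```python
from h import *
d=load('w7')
th=np.linspace(0,2*np.pi,361)
for c in[(400.5,163),(402.5,165)]:
  q=w2p(d,np.c_[c[0]+45*np.cos(th),c[1]+45*np.sin(th),0*th+10])*.625
  print(c,q[:,0].min(),q[:,0].max(),q[:,1].min())
```

```text
(400.5, 163) 149.927776767042 257.9941356650713 111.00005639679759
(402.5, 165) 152.88713790750236 261.1026730624016 109.42530937061228
```

The disc spans columns 152–259 of the half-size view, within 1–2 mm of my estimate, with the part over its middle. Lowering and releasing.

>>> send_rows --commands '[{"translation": [0.01,0.005,-0.06],"twist": [0,0,0]},{"translation": [0.01,0.005,-0.14],"twist": [0,0,0]},{"translation": [0.01,0.005,-0.22],"twist": [0,0,0]},{"translation": [0.01,0.005,-0.29],"twist": [0,0,0]},{"translation": [0.01,0.005,-0.34],"twist": [0,0,0]},{"translation": [0.01,0.005,-0.38],"twist": [0,0,0]},{"translation": [0.01,0.005,-0.41],"twist": [0,0,0]},{"translation": [0.01,0.005,-0.425],"twist": [0,0,0]},{"translation": [0.01,0.005,-0.43],"twist": [0,0,0]},{"translation": [0.01,0.005,-0.43],"twist": [0,0,0]}]'

```text
t: 35.7
ee_pos: [401.8, 163.3, 197.3]
orientation: [1.825, 2.557, 0.0]
ft_force: [0.1, -0.2, -0.7]
width: 34.5
```

Run:
```python
from h import *
o=ctrl.get_obs(); print(o['ee_pos'],o['ft_force'],o['width'])
```

```text
[401.82954034 163.32712004 197.27212025] [ 0.07374832 -0.15335502 -0.68336324] 34.54265584486571
```

>>> send_rows --commands '[{"translation": [0,0,-0.012],"twist": [0,0,0]},{"translation": [0,0,-0.012],"twist": [0,0,0]},{"translation": [0,0,-0.012],"twist": [0,0,0]},{"translation": [0,0,-0.012],"twist": [0,0,0]},{"translation": [0,0,-0.012],"twist": [0,0,0]},{"translation": [0,0,-0.012],"twist": [0,0,0]},{"translation": [0,0,0.1],"twist": [0,0,0]},{"translation": [0,0,0.3],"twist": [0,0,0]},{"translation": [0,0,0.6],"twist": [0,0,0]},{"translation": [0,0,0.85],"twist": [0,0,0]}]' --grip -0.65

```text
t: 36.7
ee_pos: [401.7, 163.3, 283.9]
orientation: [1.825, 2.557, 0.0]
ft_force: [0.8, -0.3, 0.4]
width: 72.6
```

>>> send_rows --commands '[{"translation": [0.1,0.08,0],"twist": [0,0,0.03]},{"translation": [0.2,0.16,0],"twist": [0,0,0.06]},{"translation": [0.3,0.24,0],"twist": [0,0,0.09]},{"translation": [0.4,0.32,0],"twist": [0,0,0.12]},{"translation": [0.5,0.4,0],"twist": [0,0,0.15]},{"translation": [0.6,0.48,0],"twist": [0,0,0.18]},{"translation": [0.7,0.56,0],"twist": [0,0,0.21]},{"translation": [0.8,0.64,0],"twist": [0,0,0.24]},{"translation": [0.9,0.7,0],"twist": [0,0,0.27]},{"translation": [0.97,0.76,0],"twist": [0,0,0.3]}]'

```text
t: 37.7
ee_pos: [499.8, 239.9, 282.2]
orientation: [1.627, 2.687, 0.0]
ft_force: [0.2, 0.5, 0.3]
width: 72.6
```

>>> send_rows --commands '[{"translation": [0.1,0.08,0],"twist": [0,0,0]},{"translation": [0.2,0.16,0],"twist": [0,0,0]},{"translation": [0.3,0.24,0],"twist": [0,0,0]},{"translation": [0.4,0.32,0],"twist": [0,0,0]},{"translation": [0.5,0.4,0],"twist": [0,0,0]},{"translation": [0.6,0.48,0],"twist": [0,0,0]},{"translation": [0.7,0.56,0],"twist": [0,0,0]},{"translation": [0.8,0.64,0],"twist": [0,0,0]},{"translation": [0.9,0.7,0],"twist": [0,0,0]},{"translation": [0.97,0.75,0],"twist": [0,0,0]}]'

```text
t: 38.7
ee_pos: [596.7, 314.9, 282.1]
orientation: [1.628, 2.687, 0.0]
ft_force: [-0.1, -0.9, -0.2]
width: 72.1
```

Run:
```python
from h import *
shot('wrist','w8'); d=shot('scene','s8')
a=cv2.imread('pics/w8.png')
b=d['img'][:,:,::-1]
cv2.imwrite('pics/c8.png',np.hstack([cv2.resize(a,(400,300)),cv2.resize(b[180:420,220:540],(400,300),interpolation=2)]))
o=ctrl.get_obs(); print(o['ee_pos'],o['ft_force'],o['orientation'],o['width'])
```

```text
[596.65752283 314.86891421 282.16326486] [-0.27564557 -0.04631454 -0.30815136] [1.62801897e+00 2.68636473e+00 1.06303170e-03] 72.50334620783366
```

View pics/c8.png

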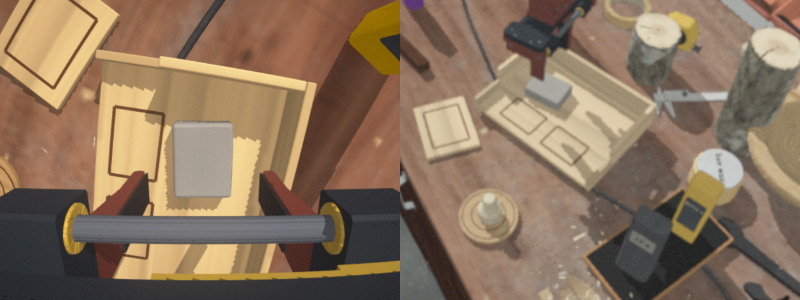

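The turned part stands on the round stand, and the block at (203,160) of the half-size view is aligned with the jaws.

Run:
```python
from h import *
d=load('w8')
w=p2w(d,np.array([(173,122),(232,122),(231,197),(174,198)])*1.6,43);print(w.mean(0)); e=np.diff(w,axis=0);print(np.degrees(np.arctan2(e[:,1],e[:,0])),np.linalg.norm(e,axis=1))
w=p2w(d,np.array([(3.5,51),(38,-14),(102,25),(59,90)])*1.6,8);print(w)
```

```text
[596.42358348 315.64009584  43.        ]
[  27.50961064  -61.71549401 -151.39636819] [49.35098664 67.71392006 51.33623296]
[[375.63917298 315.29738691   8.        ]
 [386.0056936  385.94683739   8.        ]
 [458.83373329 379.23854825   8.        ]
 [443.92674052 305.57648087   8.        ]]
```

>>> send_rows --commands '[{"translation": [0,0,-0.08],"twist": [0,0,0]},{"translation": [0,0,-0.18],"twist": [0,0,0]},{"translation": [0,0,-0.29],"twist": [0,0,0]},{"translation": [0,0,-0.4],"twist": [0,0,0]},{"translation": [0,0,-0.51],"twist": [0,0,0]},{"translation": [0,0,-0.6],"twist": [0,0,0]},{"translation": [0,0,-0.67],"twist": [0,0,0]},{"translation": [0,0,-0.72],"twist": [0,0,0]},{"translation": [0,0,-0.755],"twist": [0,0,0]},{"translation": [0,0,-0.765],"twist": [0,0,0]}]'

```text
t: 39.8
ee_pos: [595.8, 314.3, 205.4]
orientation: [-1.628, -2.687, 0.0]
ft_force: [-0.6, -0.1, 0.0]
width: 71.9
```

>>> send_rows --commands '[{"translation": [0,0,0],"twist": [0,0,0]},{"translation": [0,0,0],"twist": [0,0,0]},{"translation": [0,0,0],"twist": [0,0,0]},{"translation": [0,0,0],"twist": [0,0,0]},{"translation": [0,0,0],"twist": [0,0,0]},{"translation": [0,0,0],"twist": [0,0,0]},{"translation": [0,0,0],"twist": [0,0,0]},{"translation": [0,0,0],"twist": [0,0,0]},{"translation": [0,0,0],"twist": [0,0,0]},{"translation": [0,0,0],"twist": [0,0,0]}]' --grip 1

```text
t: 40.8
ee_pos: [595.9, 314.4, 206.1]
orientation: [1.628, 2.686, 0.001]
ft_force: [-0.9, -0.3, 4.3]
width: 52.4
```

>>> send_rows --commands '[{"translation": [0,0,0.03],"twist": [0,0,0]},{"translation": [0,0,0.1],"twist": [0,0,0]},{"translation": [0,0,0.2],"twist": [0,0,0]},{"translation": [0,0,0.3],"twist": [0,0,0]},{"translation": [0,0,0.4],"twist": [0,0,0]},{"translation": [-0.04,0,0.5],"twist": [0,0,0]},{"translation": [-0.1,0.01,0.6],"twist": [0,0,0]},{"translation": [-0.17,0.02,0.65],"twist": [0,0,0]},{"translation": [-0.25,0.03,0.65],"twist": [0,0,0]},{"translation": [-0.33,0.05,0.65],"twist": [0,0,0]}]'

```text
t: 41.8
ee_pos: [561.8, 319.3, 270.6]
orientation: [-1.628, -2.686, 0.001]
ft_force: [-1.0, 0.1, -0.7]
width: 52.7
```

>>> send_rows --commands '[{"translation": [-0.08,0.02,0],"twist": [0,0,-0.08]},{"translation": [-0.16,0.04,0],"twist": [0,0,-0.16]},{"translation": [-0.24,0.06,0],"twist": [0,0,-0.24]},{"translation": [-0.32,0.08,0],"twist": [0,0,-0.33]},{"translation": [-0.4,0.1,0],"twist": [0,0,-0.42]},{"translation": [-0.48,0.11,0],"twist": [0,0,-0.51]},{"translation": [-0.56,0.12,0],"twist": [0,0,-0.6]},{"translation": [-0.64,0.13,0],"twist": [0,0,-0.68]},{"translation": [-0.72,0.14,0],"twist": [0,0,-0.76]},{"translation": [-0.8,0.15,0],"twist": [0,0,-0.84]}]'

```text
t: 42.8
ee_pos: [481.6, 334.3, 270.0]
orientation: [-2.154, -2.286, 0.002]
ft_force: [-0.1, -0.5, -1.3]
width: 52.3
```

>>> send_rows --commands '[{"translation": [-0.08,0.02,0],"twist": [0,0,-0.06]},{"translation": [-0.16,0.04,0],"twist": [0,0,-0.12]},{"translation": [-0.24,0.05,0],"twist": [0,0,-0.18]},{"translation": [-0.32,0.07,0],"twist": [0,0,-0.24]},{"translation": [-0.4,0.08,0],"twist": [0,0,-0.3]},{"translation": [-0.48,0.1,0],"twist": [0,0,-0.36]},{"translation": [-0.56,0.11,0],"twist": [0,0,-0.41]},{"translation": [-0.63,0.12,0],"twist": [0,0,-0.44]},{"translation": [-0.68,0.125,0],"twist": [0,0,-0.46]},{"translation": [-0.695,0.13,0],"twist": [0,0,-0.46]}]'

```text
t: 43.8
ee_pos: [412.6, 347.3, 270.5]
orientation: [-2.4, -2.027, 0.001]
ft_force: [0.1, -0.0, -1.3]
width: 52.4
```

Run:
```python
from h import *
d=shot('wrist','w9')
a=cv2.imread('pics/w9.png')
# predicted board outline drawn
c,s=np.cos(np.radians(-9.8)),np.sin(np.radians(-9.8))
q=np.array([(45,55),(45,-55),(-45,-55),(-45,55)])@np.array([[c,s],[-s,c]])+[413.5,347]
p=w2p(d,np.c_[q,[8]*4]); cv2.polylines(a,[p.astype(np.int32)],True,(0,0,255),1)
cv2.imwrite('pics/c9.png',a)
o=ctrl.get_obs(); print(o['ee_pos'],o['ft_force'],o['orientation'],o['width'])
```

```text
[412.74589145 347.39206423 270.56719297] [-0.8137284   0.96849138 -1.08392546] [-2.40025973e+00 -2.02686502e+00  5.72488978e-04] 52.33549456733828
```

View pics/c9.png

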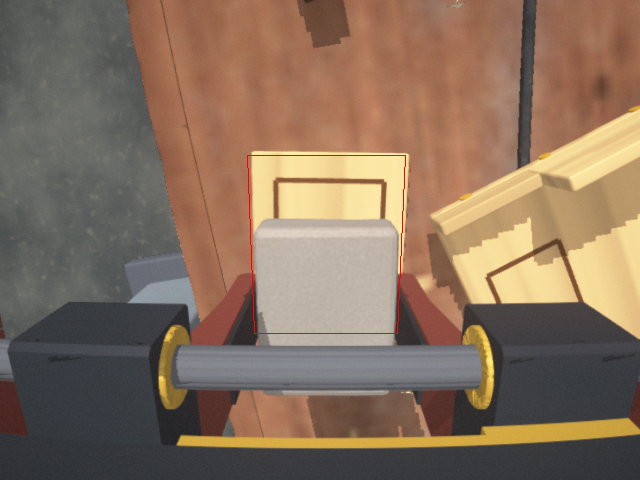

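The board shows 2–3 px right of and above my prediction, about 1.5 mm. I'm correcting for that and lowering.

>>> send_rows --commands '[{"translation": [0.015,0.015,-0.08],"twist": [0,0,0]},{"translation": [0.015,0.015,-0.18],"twist": [0,0,0]},{"translation": [0.015,0.015,-0.29],"twist": [0,0,0]},{"translation": [0.015,0.015,-0.4],"twist": [0,0,0]},{"translation": [0.015,0.015,-0.51],"twist": [0,0,0]},{"translation": [0.015,0.015,-0.6],"twist": [0,0,0]},{"translation": [0.015,0.015,-0.67],"twist": [0,0,0]},{"translation": [0.015,0.015,-0.71],"twist": [0,0,0]},{"translation": [0.015,0.015,-0.74],"twist": [0,0,0]},{"translation": [0.015,0.015,-0.75],"twist": [0,0,0]}]'

```text
t: 44.85
ee_pos: [414.8, 348.8, 195.5]
orientation: [-2.401, -2.026, -0.0]
ft_force: [0.4, -0.2, -0.5]
width: 52.3
```

Run:
```python
from h import *
o=ctrl.get_obs(); print(o['ee_pos'],o['ft_force'],o['width'])
```

```text
[414.8142602  348.83547613 195.53960776] [ 0.36513227 -0.22992645 -0.5201765 ] 52.33330898910771
```

>>> send_rows --commands '[{"translation": [0,0,-0.01],"twist": [0,0,0]},{"translation": [0,0,-0.01],"twist": [0,0,0]},{"translation": [0,0,-0.01],"twist": [0,0,0]},{"translation": [0,0,-0.01],"twist": [0,0,0]},{"translation": [0,0,-0.01],"twist": [0,0,0]},{"translation": [0,0,-0.01],"twist": [0,0,0]},{"translation": [0,0,0.1],"twist": [0,0,0]},{"translation": [0,0,0.3],"twist": [0,0,0]},{"translation": [0,0,0.6],"twist": [0,0,0]},{"translation": [0,0,0.9],"twist": [0,0,0]}]' --grip -0.65

```text
t: 45.85
ee_pos: [414.6, 348.7, 287.1]
orientation: [-2.401, -2.026, 0.001]
ft_force: [0.5, 0.3, -0.2]
width: 72.6
```

>>> send_rows --commands '[{"translation": [0.03,-0.09,0.1],"twist": [0,0,0.03]},{"translation": [0.06,-0.18,0.2],"twist": [0,0,0.06]},{"translation": [0.09,-0.27,0.3],"twist": [0,0,0.09]},{"translation": [0.12,-0.36,0.4],"twist": [0,0,0.12]},{"translation": [0.15,-0.45,0.5],"twist": [0,0,0.15]},{"translation": [0.18,-0.54,0.6],"twist": [0,0,0.18]},{"translation": [0.21,-0.63,0.7],"twist": [0,0,0.21]},{"translation": [0.24,-0.72,0.8],"twist": [0,0,0.24]},{"translation": [0.27,-0.81,0.9],"twist": [0,0,0.27]},{"translation": [0.31,-0.91,1],"twist": [0,0,0.29]}]' --grip -1

```text
t: 46.85
ee_pos: [445.6, 257.4, 386.9]
orientation: [2.247, 2.195, 0.001]
ft_force: [0.2, -0.2, -0.6]
width: 88.0
```

Run:
```python
from h import *
shot('wrist','w10'); d=shot('scene','s10')
a=cv2.imread('pics/w10.png')
b=d['img'][:,:,::-1]
cv2.imwrite('pics/c10.png',np.hstack([cv2.resize(a,(400,300)),cv2.resize(b[180:420,220:540],(400,300),interpolation=2)]))
o=ctrl.get_obs(); print(o['ee_pos'],o['ft_force'],o['orientation'],o['width'])
```

```text
[446.21530128 257.20475325 387.53687999] [ 0.62490185  0.5184657  -0.75844553] [2.24844427 2.19280174 0.00438899] 88.08081595963269
```

View pics/c10.png

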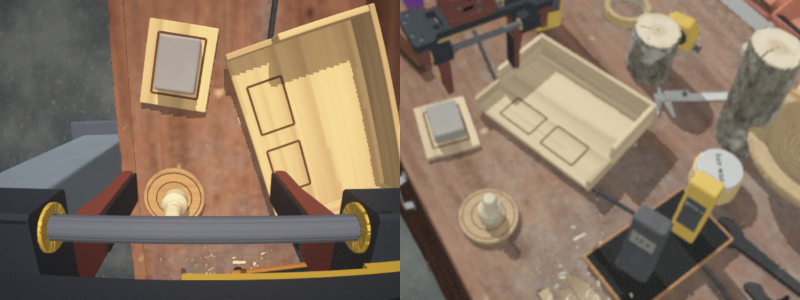

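The block lies inside its outline, the turned part is central, and the meter and case still wait on the stand. Fetching the meter.

>>> send_rows --commands '[{"translation": [0.03,-0.09,0],"twist": [0,0,0.03]},{"translation": [0.06,-0.18,0],"twist": [0,0,0.06]},{"translation": [0.09,-0.27,0],"twist": [0,0,0.09]},{"translation": [0.12,-0.36,0],"twist": [0,0,0.12]},{"translation": [0.15,-0.45,0],"twist": [0,0,0.15]},{"translation": [0.18,-0.54,0],"twist": [0,0,0.18]},{"translation": [0.21,-0.63,0],"twist": [0,0,0.21]},{"translation": [0.24,-0.72,0],"twist": [0,0,0.24]},{"translation": [0.27,-0.81,0],"twist": [0,0,0.27]},{"translation": [0.31,-0.91,0],"twist": [0,0,0.29]}]'

```text
t: 47.95
ee_pos: [476.5, 166.8, 385.5]
orientation: [-2.082, -2.352, 0.0]
ft_force: [0.7, -0.7, 0.1]
width: 87.6
```

>>> send_rows --commands '[{"translation": [0.03,-0.09,0],"twist": [0,0,0.03]},{"translation": [0.06,-0.18,0],"twist": [0,0,0.06]},{"translation": [0.09,-0.27,0],"twist": [0,0,0.09]},{"translation": [0.12,-0.36,0],"twist": [0,0,0.12]},{"translation": [0.15,-0.45,0],"twist": [0,0,0.15]},{"translation": [0.18,-0.54,0],"twist": [0,0,0.18]},{"translation": [0.21,-0.63,0],"twist": [0,0,0.21]},{"translation": [0.24,-0.72,0],"twist": [0,0,0.24]},{"translation": [0.27,-0.81,0],"twist": [0,0,0.27]},{"translation": [0.31,-0.91,0],"twist": [0,0,0.29]}]'

```text
t: 48.95
ee_pos: [507.6, 75.9, 385.5]
orientation: [-1.906, -2.497, 0.0]
ft_force: [0.3, -0.1, -1.1]
width: 87.7
```

>>> send_rows --commands '[{"translation": [0.03,-0.09,0],"twist": [0,0,0.03]},{"translation": [0.06,-0.18,0],"twist": [0,0,0.06]},{"translation": [0.09,-0.27,0],"twist": [0,0,0.09]},{"translation": [0.12,-0.36,0],"twist": [0,0,0.12]},{"translation": [0.15,-0.45,0],"twist": [0,0,0.15]},{"translation": [0.18,-0.54,0],"twist": [0,0,0.18]},{"translation": [0.21,-0.63,0],"twist": [0,0,0.21]},{"translation": [0.24,-0.72,0],"twist": [0,0,0.24]},{"translation": [0.27,-0.81,0],"twist": [0,0,0.27]},{"translation": [0.3,-0.89,0],"twist": [0,0,0.28]}]'

```text
t: 49.95
ee_pos: [537.7, -13.2, 385.5]
orientation: [-1.728, -2.624, 0.0]
ft_force: [-0.2, 0.7, 0.1]
width: 88.2
```

Run:
```python
from h import *
d=shot('wrist','w11'); cv2.imwrite('pics/c11.png',cv2.resize(d['img'][:,:,::-1],(480,360)))
o=ctrl.get_obs(); print(o['ee_pos'],o['ft_force'],o['orientation'],o['width'])
```

```text
[538.19586088 -14.03471978 385.61458731] [ 0.57234348 -0.32794841  0.11652248] [ 1.72786618e+00  2.62330796e+00 -2.42880864e-04] 87.89879142307528
```

View pics/c11.png

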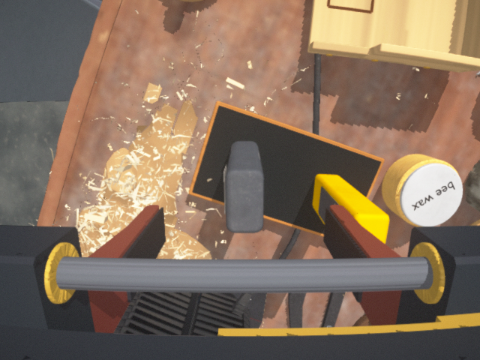

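The meter top is centred between the fingers and the case is clear on the right. Descending with half-open jaws to keep more gap.

>>> send_rows --commands '[{"translation": [0,0,-0.08],"twist": [0,0,0]},{"translation": [0,0,-0.2],"twist": [0,0,0]},{"translation": [0,0,-0.32],"twist": [0,0,0]},{"translation": [0,0,-0.44],"twist": [0,0,0]},{"translation": [0,0,-0.55],"twist": [0,0,0]},{"translation": [0,0,-0.65],"twist": [0,0,0]},{"translation": [0,0,-0.72],"twist": [0,0,0]},{"translation": [0,0,-0.75],"twist": [0,0,0]},{"translation": [0,0,-0.755],"twist": [0,0,0]},{"translation": [0,0,-0.755],"twist": [0,0,0]}]' --grip -0.4

```text
t: 51.0
ee_pos: [537.9, -13.2, 310.4]
orientation: [1.728, 2.623, 0.0]
ft_force: [0.3, 0.5, 0.7]
width: 61.5
```

>>> send_rows --commands '[{"translation": [0,0,0],"twist": [0,0,0]},{"translation": [0,0,0],"twist": [0,0,0]},{"translation": [0,0,0],"twist": [0,0,0]},{"translation": [0,0,0],"twist": [0,0,0]},{"translation": [0,0,0],"twist": [0,0,0]},{"translation": [0,0,0],"twist": [0,0,0]},{"translation": [0,0,0],"twist": [0,0,0]},{"translation": [0,0,0],"twist": [0,0,0]},{"translation": [0,0,0],"twist": [0,0,0]},{"translation": [0,0,0],"twist": [0,0,0]}]' --grip 1

```text
t: 52.0
ee_pos: [537.8, -13.2, 310.3]
orientation: [1.728, 2.624, 0.0]
ft_force: [-0.9, 0.4, 4.8]
width: 29.6
```

>>> send_rows --commands '[{"translation": [0,0,0.03],"twist": [0,0,0]},{"translation": [0,0,0.1],"twist": [0,0,0]},{"translation": [0,0,0.2],"twist": [0,0,0]},{"translation": [0,0,0.3],"twist": [0,0,0]},{"translation": [0,0,0.4],"twist": [0,0,0]},{"translation": [0,0,0.5],"twist": [0,0,0]},{"translation": [0,0,0.6],"twist": [0,0,0]},{"translation": [0,0.05,0.7],"twist": [0,0,0]},{"translation": [0,0.13,0.77],"twist": [0,0,0]},{"translation": [0,0.23,0.8],"twist": [0,0,0]}]'

```text
t: 53.0
ee_pos: [537.9, 10.4, 391.2]
orientation: [1.728, 2.623, 0.001]
ft_force: [0.3, 1.0, -3.1]
width: 29.8
```

>>> send_rows --commands '[{"translation": [0,0.1,0],"twist": [0,0,0]},{"translation": [0,0.2,0],"twist": [0,0,0]},{"translation": [0,0.3,0],"twist": [0,0,0]},{"translation": [0,0.4,0],"twist": [0,0,0]},{"translation": [0,0.5,0],"twist": [0,0,0]},{"translation": [0,0.6,0],"twist": [0,0,0]},{"translation": [0,0.7,0],"twist": [0,0,0]},{"translation": [0,0.8,0],"twist": [0,0,0]},{"translation": [0,0.9,0],"twist": [0,0,0]},{"translation": [0,1,0],"twist": [0,0,0]}]'

```text
t: 54.0
ee_pos: [537.8, 110.6, 390.2]
orientation: [1.728, 2.624, 0.0]
ft_force: [0.2, 0.7, -2.7]
width: 30.1
```

>>> send_rows --commands '[{"translation": [0,0.1,0],"twist": [0,0,0]},{"translation": [0,0.2,0],"twist": [0,0,0]},{"translation": [0,0.3,0],"twist": [0,0,0]},{"translation": [0,0.4,0],"twist": [0,0,0]},{"translation": [0,0.5,0],"twist": [0,0,0]},{"translation": [0,0.6,0],"twist": [0,0,0]},{"translation": [0,0.7,0],"twist": [0,0,0]},{"translation": [0,0.8,0],"twist": [0,0,0]},{"translation": [0,0.9,0],"twist": [0,0,0]},{"translation": [0,1,0],"twist": [0,0,0]}]'

```text
t: 55.0
ee_pos: [537.8, 210.6, 390.1]
orientation: [1.728, 2.624, -0.0]
ft_force: [-0.1, -0.4, -2.6]
width: 30.1
```

>>> send_rows --commands '[{"translation": [0,0.1,0],"twist": [0,0,0]},{"translation": [0,0.2,0],"twist": [0,0,0]},{"translation": [0,0.3,0],"twist": [0,0,0]},{"translation": [0,0.4,0],"twist": [0,0,0]},{"translation": [-0.01,0.5,0],"twist": [0,0,0]},{"translation": [-0.02,0.6,-0.05],"twist": [0,0,0]},{"translation": [-0.03,0.7,-0.12],"twist": [0,0,0]},{"translation": [-0.04,0.78,-0.22],"twist": [0,0,0]},{"translation": [-0.04,0.82,-0.33],"twist": [0,0,0]},{"translation": [-0.04,0.82,-0.44],"twist": [0,0,0]}]'

```text
t: 56.0
ee_pos: [533.5, 292.3, 344.8]
orientation: [-1.727, -2.624, 0.001]
ft_force: [-0.5, -0.3, -3.3]
width: 29.9
```

>>> send_rows --commands '[{"translation": [0,0,-0.09],"twist": [0,0,0]},{"translation": [0,0,-0.17],"twist": [0,0,0]},{"translation": [0,0,-0.23],"twist": [0,0,0]},{"translation": [0,0,-0.28],"twist": [0,0,0]},{"translation": [0,0,-0.32],"twist": [0,0,0]},{"translation": [0,0,-0.34],"twist": [0,0,0]},{"translation": [0,0,-0.355],"twist": [0,0,0]},{"translation": [0,0,-0.36],"twist": [0,0,0]},{"translation": [0,0,-0.36],"twist": [0,0,0]},{"translation": [0,0,-0.36],"twist": [0,0,0]}]'

```text
t: 57.0
ee_pos: [533.8, 291.9, 310.4]
orientation: [1.728, 2.624, 0.001]
ft_force: [0.1, -0.5, -2.4]
width: 29.5
```

>>> send_rows --commands '[{"translation": [0,0,-0.004],"twist": [0,0,0]},{"translation": [0,0,-0.004],"twist": [0,0,0]},{"translation": [0,0,-0.004],"twist": [0,0,0]},{"translation": [0,0,-0.004],"twist": [0,0,0]},{"translation": [0,0,-0.004],"twist": [0,0,0]},{"translation": [0,0,-0.004],"twist": [0,0,0]},{"translation": [0,0,0.08],"twist": [0,0,0]},{"translation": [0,0,0.25],"twist": [0,0,0]},{"translation": [0,0,0.5],"twist": [0,0,0]},{"translation": [0,0,0.75],"twist": [0,0,0]}]' --grip -0.4

```text
t: 58.0
ee_pos: [533.7, 291.8, 386.3]
orientation: [-1.728, -2.623, 0.001]
ft_force: [0.5, 0.8, 0.3]
width: 61.2
```

>>> send_rows --commands '[{"translation": [0.03,-0.1,0],"twist": [0,0,-0.02]},{"translation": [0.06,-0.2,0],"twist": [0,0,-0.04]},{"translation": [0.1,-0.3,0],"twist": [0,0,-0.06]},{"translation": [0.13,-0.4,0],"twist": [0,0,-0.08]},{"translation": [0.17,-0.5,0],"twist": [0,0,-0.1]},{"translation": [0.2,-0.6,0],"twist": [0,0,-0.12]},{"translation": [0.24,-0.7,0],"twist": [0,0,-0.14]},{"translation": [0.27,-0.8,0],"twist": [0,0,-0.15]},{"translation": [0.3,-0.9,0],"twist": [0,0,-0.15]},{"translation": [0.34,-1,0],"twist": [0,0,-0.15]}]'

```text
t: 59.0
ee_pos: [568.0, 191.0, 385.2]
orientation: [-1.825, -2.557, 0.0]
ft_force: [0.9, 0.9, 0.2]
width: 61.6
```

>>> send_rows --commands '[{"translation": [0.03,-0.1,0],"twist": [0,0,0]},{"translation": [0.06,-0.2,0],"twist": [0,0,0]},{"translation": [0.1,-0.3,0],"twist": [0,0,0]},{"translation": [0.13,-0.4,0],"twist": [0,0,0]},{"translation": [0.17,-0.5,0],"twist": [0,0,0]},{"translation": [0.2,-0.6,0],"twist": [0,0,0]},{"translation": [0.24,-0.7,0],"twist": [0,0,0]},{"translation": [0.27,-0.8,0],"twist": [0,0,0]},{"translation": [0.3,-0.9,0],"twist": [0,0,0]},{"translation": [0.34,-1,0],"twist": [0,0,0]}]'

```text
t: 60.0
ee_pos: [602.0, 91.0, 385.1]
orientation: [-1.825, -2.557, 0.0]
ft_force: [-0.0, 0.4, 0.5]
width: 61.4
```

>>> send_rows --commands '[{"translation": [0.03,-0.1,0],"twist": [0,0,0]},{"translation": [0.06,-0.2,0],"twist": [0,0,0]},{"translation": [0.1,-0.3,0],"twist": [0,0,0]},{"translation": [0.13,-0.4,0],"twist": [0,0,0]},{"translation": [0.17,-0.5,0],"twist": [0,0,0]},{"translation": [0.2,-0.6,0],"twist": [0,0,0]},{"translation": [0.24,-0.7,0],"twist": [0,0,0]},{"translation": [0.27,-0.8,0],"twist": [0,0,0]},{"translation": [0.3,-0.9,0],"twist": [0,0,0]},{"translation": [0.325,-0.985,0],"twist": [0,0,0]}]'

```text
t: 61.0
ee_pos: [634.5, -7.6, 385.2]
orientation: [1.825, 2.557, -0.0]
ft_force: [-0.3, -0.6, -0.1]
width: 61.6
```

Run:
```python
from h import *
shot('wrist','w12'); d=shot('scene','s12')
a=cv2.imread('pics/w12.png')
b=d['img'][:,:,::-1]
cv2.imwrite('pics/c12.png',np.hstack([cv2.resize(a,(400,300)),cv2.resize(b[180:420,220:540],(400,300),interpolation=2)]))
o=ctrl.get_obs(); print(o['ee_pos'],o['orientation'],o['width'])
```

```text
[634.56494496  -7.84311768 385.15361983] [1.82645864e+00 2.55580761e+00 1.58714317e-05] 61.53257239452483
```

View pics/c12.png

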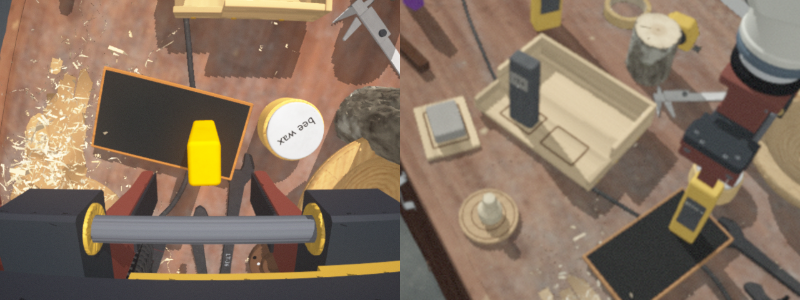

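The meter is back upright on its outline, and the case is centred between the fingers. Fetching the case.

>>> send_rows --commands '[{"translation": [0,0.008,-0.08],"twist": [0,0,0]},{"translation": [0,0.008,-0.2],"twist": [0,0,0]},{"translation": [0,0.008,-0.32],"twist": [0,0,0]},{"translation": [0,0.008,-0.44],"twist": [0,0,0]},{"translation": [0,0.008,-0.56],"twist": [0,0,0]},{"translation": [0,0.008,-0.67],"twist": [0,0,0]},{"translation": [0,0.008,-0.75],"twist": [0,0,0]},{"translation": [0,0.008,-0.79],"twist": [0,0,0]},{"translation": [0,0.008,-0.8],"twist": [0,0,0]},{"translation": [0,0.008,-0.8],"twist": [0,0,0]}]'

```text
t: 62.1
ee_pos: [634.4, -5.9, 305.3]
orientation: [1.825, 2.557, 0.0]
ft_force: [-0.7, -0.1, 0.7]
width: 61.5
```

>>> send_rows --commands '[{"translation": [0,0,0],"twist": [0,0,0]},{"translation": [0,0,0],"twist": [0,0,0]},{"translation": [0,0,0],"twist": [0,0,0]},{"translation": [0,0,0],"twist": [0,0,0]},{"translation": [0,0,0],"twist": [0,0,0]},{"translation": [0,0,0],"twist": [0,0,0]},{"translation": [0,0,0],"twist": [0,0,0]},{"translation": [0,0,0],"twist": [0,0,0]},{"translation": [0,0,0],"twist": [0,0,0]},{"translation": [0,0,0],"twist": [0,0,0]}]' --grip 1

```text
t: 63.1
ee_pos: [634.3, -5.9, 305.3]
orientation: [1.825, 2.557, 0.0]
ft_force: [-0.7, 1.0, 2.4]
width: 27.9
```

>>> send_rows --commands '[{"translation": [0,0,0.03],"twist": [0,0,0]},{"translation": [0,0,0.1],"twist": [0,0,0]},{"translation": [0,0,0.2],"twist": [0,0,0]},{"translation": [0,0,0.3],"twist": [0,0,0]},{"translation": [0,0,0.4],"twist": [0,0,0]},{"translation": [0,0,0.5],"twist": [0,0,0]},{"translation": [0,0,0.6],"twist": [0,0,0]},{"translation": [0,0.04,0.7],"twist": [0,0,0]},{"translation": [-0.03,0.12,0.77],"twist": [0,0,0]},{"translation": [-0.06,0.2,0.8],"twist": [0,0,0]}]'

```text
t: 64.1
ee_pos: [628.2, 14.8, 386.2]
orientation: [1.825, 2.556, 0.001]
ft_force: [0.0, -0.8, -1.0]
width: 27.9
```

>>> send_rows --commands '[{"translation": [-0.03,0.1,0],"twist": [0,0,0]},{"translation": [-0.06,0.2,0],"twist": [0,0,0]},{"translation": [-0.1,0.3,0],"twist": [0,0,0]},{"translation": [-0.13,0.4,0],"twist": [0,0,0.05]},{"translation": [-0.17,0.5,0],"twist": [0,0,0.1]},{"translation": [-0.2,0.6,0],"twist": [0,0,0.15]},{"translation": [-0.23,0.7,0],"twist": [0,0,0.2]},{"translation": [-0.26,0.8,0],"twist": [0,0,0.25]},{"translation": [-0.3,0.9,0],"twist": [0,0,0.29]},{"translation": [-0.33,1,0],"twist": [0,0,0.29]}]'

```text
t: 65.1
ee_pos: [594.9, 114.9, 385.2]
orientation: [-1.634, -2.683, 0.0]
ft_force: [-0.1, 0.4, -1.7]
width: 27.8
```

>>> send_rows --commands '[{"translation": [-0.03,0.1,0],"twist": [0,0,0]},{"translation": [-0.06,0.2,0],"twist": [0,0,0]},{"translation": [-0.1,0.3,0],"twist": [0,0,0]},{"translation": [-0.13,0.4,0],"twist": [0,0,0]},{"translation": [-0.17,0.5,0],"twist": [0,0,0]},{"translation": [-0.2,0.6,0],"twist": [0,0,0]},{"translation": [-0.24,0.7,0],"twist": [0,0,0]},{"translation": [-0.27,0.8,0],"twist": [0,0,0]},{"translation": [-0.3,0.88,-0.05],"twist": [0,0,0]},{"translation": [-0.315,0.93,-0.13],"twist": [0,0,0]}]'

```text
t: 66.1
ee_pos: [563.6, 208.0, 372.1]
orientation: [1.634, 2.682, 0.001]
ft_force: [0.0, -0.0, -1.6]
width: 27.8
```

>>> send_rows --commands '[{"translation": [0,0,-0.1],"twist": [0,0,0]},{"translation": [0,0,-0.2],"twist": [0,0,0]},{"translation": [0,0,-0.3],"twist": [0,0,0]},{"translation": [0,0,-0.4],"twist": [0,0,0]},{"translation": [0,0,-0.49],"twist": [0,0,0]},{"translation": [0,0,-0.57],"twist": [0,0,0]},{"translation": [0,0,-0.63],"twist": [0,0,0]},{"translation": [0,0,-0.66],"twist": [0,0,0]},{"translation": [0,0,-0.665],"twist": [0,0,0]},{"translation": [0,0,-0.665],"twist": [0,0,0]}]'

```text
t: 67.1
ee_pos: [563.9, 207.2, 305.9]
orientation: [1.635, 2.682, 0.001]
ft_force: [-1.1, 0.3, -1.1]
width: 27.8
```

Lowering the last bit and releasing, then lifting away and backing off towards −y for a final look.

>>> send_rows --commands '[{"translation": [0,0,-0.006],"twist": [0,0,0]},{"translation": [0,0,-0.006],"twist": [0,0,0]},{"translation": [0,0,-0.006],"twist": [0,0,0]},{"translation": [0,0,-0.006],"twist": [0,0,0]},{"translation": [0,0,-0.006],"twist": [0,0,0]},{"translation": [0,0,-0.006],"twist": [0,0,0]},{"translation": [0,0,0.08],"twist": [0,0,0]},{"translation": [0,0,0.25],"twist": [0,0,0]},{"translation": [0,0,0.5],"twist": [0,0,0]},{"translation": [0,0,0.8],"twist": [0,0,0]}]' --grip -0.4

```text
t: 68.1
ee_pos: [563.5, 207.0, 386.3]
orientation: [-1.635, -2.682, 0.002]
ft_force: [0.6, 0.7, -0.0]
width: 61.5
```

>>> send_rows --commands '[{"translation": [0,-0.1,0.1],"twist": [0,0,0]},{"translation": [0,-0.2,0.2],"twist": [0,0,0]},{"translation": [0,-0.3,0.2],"twist": [0,0,0]},{"translation": [0,-0.4,0.2],"twist": [0,0,0]},{"translation": [0,-0.5,0.2],"twist": [0,0,0]},{"translation": [0,-0.6,0.2],"twist": [0,0,0]},{"translation": [0,-0.7,0.2],"twist": [0,0,0]},{"translation": [0,-0.8,0.2],"twist": [0,0,0]},{"translation": [0,-0.9,0.2],"twist": [0,0,0]},{"translation": [0,-1,0.2],"twist": [0,0,0]}]'

```text
t: 69.1
ee_pos: [563.8, 106.3, 405.6]
orientation: [-1.635, -2.683, 0.0]
ft_force: [-0.4, -0.0, -0.1]
width: 61.4
```

>>> send_rows --commands '[{"translation": [0,-0.1,0],"twist": [0,0,0]},{"translation": [0,-0.2,0],"twist": [0,0,0]},{"translation": [0,-0.3,0],"twist": [0,0,0]},{"translation": [0,-0.4,0],"twist": [0,0,0]},{"translation": [0,-0.5,0],"twist": [0,0,0]},{"translation": [0,-0.6,0],"twist": [0,0,0]},{"translation": [0,-0.7,0],"twist": [0,0,0]},{"translation": [0,-0.8,0],"twist": [0,0,0]},{"translation": [0,-0.9,0],"twist": [0,0,0]},{"translation": [0,-1,0],"twist": [0,0,0]}]'

```text
t: 70.1
ee_pos: [563.8, 6.3, 405.7]
orientation: [1.635, 2.682, 0.0]
ft_force: [-0.1, -1.3, 0.3]
width: 61.5
```

>>> send_rows --commands '[{"translation": [0,-0.1,0],"twist": [0,0,0]},{"translation": [0,-0.2,0],"twist": [0,0,0]},{"translation": [0,-0.3,0],"twist": [0,0,0]},{"translation": [0,-0.4,0],"twist": [0,0,0]},{"translation": [0,-0.5,0],"twist": [0,0,0]},{"translation": [0,-0.6,0],"twist": [0,0,0]},{"translation": [0,-0.7,0],"twist": [0,0,0]},{"translation": [0,-0.8,0],"twist": [0,0,0]},{"translation": [0,-0.9,0],"twist": [0,0,0]},{"translation": [0,-1,0],"twist": [0,0,0]}]'

```text
t: 71.1
ee_pos: [563.8, -93.7, 405.7]
orientation: [1.635, 2.682, 0.0]
ft_force: [0.1, -0.2, 0.8]
width: 61.9
```

Run:
```python
from h import *
d=shot('top','t13'); i=d['img'][:,:,::-1]; j=cv2.imread('pics/top0.png')
r=lambda a:cv2.resize(a[200:350,280:435],(400,387),interpolation=2)
cv2.imwrite('pics/c13.png',np.hstack([r(i),r(j)]))
Y=lambda a:cv2.inRange(cv2.cvtColor(np.ascontiguousarray(a[215:260,360:415]),cv2.COLOR_BGR2HSV),(20,180,90),(32,255,255))
for a in(i,j): m=np.argwhere(Y(a)>0);print('yellow px',m.mean(0)[::-1]+[360,215],len(m))
G=lambda a:cv2.inRange(np.ascontiguousarray(a[230:275,325:370]),(0,0,0),(75,75,75))
for a in(i,j): m=np.argwhere(G(a)>0);print('dark px',m.mean(0)[::-1]+[325,230],len(m))
```

```text
yellow px [389.61046512 235.38081395] 344
yellow px [388.92592593 236.05413105] 351
dark px [347.18082789 255.1372549 ] 459
dark px [347.043222   254.38899804] 509
```

View pics/c13.png

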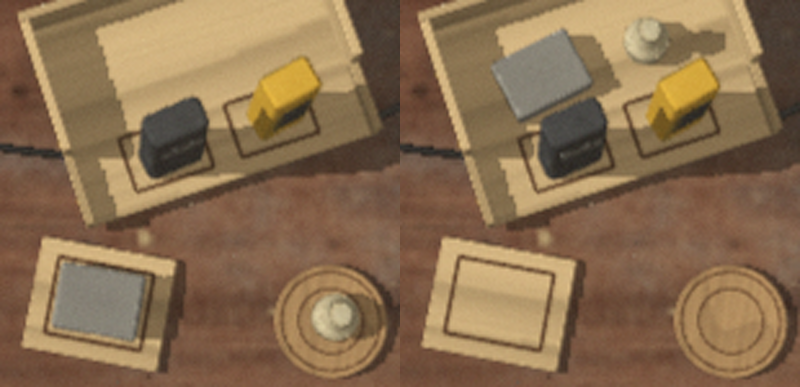

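In the after (left) and before (right) views, the meter and case are back within about 1 px (2 mm) of their starts. The turned part is central on the disc, and the block lies inside its outline. Handing in.

```bash
python3 -c "
from h import *
d=load('t13')
f=lambda x,y:(x*155/400+280,y*150/387+200)
print(p2w(d,[f(341,313)],62),p2w(d,[f(332,320)],10),p2w(d,[f(97,299)],31))
print(ctrl.close_job())"
```

```text
[[402.59518611 161.14785732  62.        ]] [[400.10847259 161.47116456  10.        ]] [[415.31697301 348.91584453  31.        ]]
the job is handed in; nothing more can be done
None
```

The job is done and handed in at about 71 s of the 136 s allowed; the controller gave no verdict. I moved the case and then the meter to the side stand. With both waiting there, I stood the turned part on the round stand and laid the sanding block on the board. Then I put the meter and the case back in the caddy.

Last checks, all from the final top picture:
- **Turned part:** upright, about 2.5 mm from the disc's middle (limit 13 mm).
- **Sanding block:** flat inside the board's outline, about 2–3 mm from the middle (limit 15 mm), with its long side along the board's.
- **Meter and case:** upright, each within about 1 px (roughly 2 mm) of its starting image (limit 15 mm).
- **Gripper:** open and clear of everything.

No check failed. Two readings disagreed slightly:
- **Cameras:** the wrist and top cameras differed by about 2–3 mm, so I averaged them.
- **Starting angles:** the case and block were turned about 8–9° from the caddy instead of the stated 5°, so I gripped both at the angle I measured.

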